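Load the reagent carrier and tap it home in the analyser

TASK

Stand the reagent bottles from the bench upright in the pockets of the carrier, one at a time from the tallest down to the shortest, starting at the pocket nearest the hood and leaving no empty pocket between them. Then take the pusher by its stem and with its foot nudge the loaded carrier along the lane in small, slow, gentle taps until it is fully home against the stop hidden under the hood; never move the carrier with the gripper itself. Finally stand the pusher upright back in the middle of its mat, and leave the other things on the bench where they are.

Things in the scene. Friction and masses are not known exactly. Their poses are not given: they have to be found in the camera images.
- feeder: Fixed feeder of the analyser: a straight lane, floor top 5 mm above the bench, between two low rails (inner faces 60 mm apart, 8 mm wide, tops 19 mm above the bench), from x = -210 to +290 mm in its frame. Origin at bench level on the lane's centre line; x axis along the lane towards the hood, z up. Behind the hood a module 250 mm wide, 170 mm high, x = +295 to +445 mm.
- hood_mouth (a point): Middle of the hood's open mouth at lane floor level, 145 mm along the feeder's x. The grey hood covers 150 mm of lane from here; 100 mm wide, top 131 mm above the bench, inside height 125 mm. A rigid steel stop closes the lane 35 to 85 mm beyond this point, out of sight; its place differs each time and is not given: it must be felt.
- switch (a joint): Light spring plunger (under 0.5 N) that stands 8 mm out of the face of the hidden stop, m: 0 = free, grows as the carrier's leading end presses it in, 0.008 = carrier in full contact with the stop.
- carrier: Loose grey bottle carrier, 198 x 56 x 30 mm, about 0.3 kg, in the lane with 2 mm play each side, at first outside the hood. Origin: centre of its underside; x along its length towards the hood, z up. Four square pockets in a row, 42 mm wide, 48 mm apart, open at the top, floor 8 mm above the underside. Slides with friction of a few newtons and stays where it is left.
- carrier_hole0 (a point): Centre of the mouth (30 mm above the carrier's underside) of the first pocket, the one nearest the hood; x axis as the carrier's. The others follow at x = -48, -96 and -144 mm from it.
- pusher: Pusher: flat steel foot 80 x 48 x 16 mm with an upright black square stem 20 x 20 mm in its middle, 92 mm tall overall, 0.35 kg, nearly all of it in the foot. Origin: centre of the foot's underside; x axis along the foot's 80 mm length, z up along the stem. It stands upright on its mat at the start. The same either way round.
- mat: Fixed black rubber mat 150 x 100 x 2 mm, the pusher's place. Origin: centre of its underside, x along its length.
- bottle_a: The tallest of the four sizes of white plastic reagent bottle with a grey cap: a plain cylinder 36 mm in diameter, 99 mm tall, 0.06 to 0.13 kg; may be absent. Origin: centre of its underside, z up through the cap. Stands on the bench at the start.
- bottle_b: The second tallest of the four sizes of white plastic reagent bottle with a grey cap: a plain cylinder 36 mm in diameter, 88 mm tall, 0.06 to 0.13 kg; may be absent. Origin: centre of its underside, z up through the cap. Stands on the bench at the start.
- bottle_c: The third tallest of the four sizes of white plastic reagent bottle with a grey cap: a plain cylinder 36 mm in diameter, 77 mm tall, 0.06 to 0.13 kg; may be absent. Origin: centre of its underside, z up through the cap. Stands on the bench at the start.
- bottle_d: The shortest of the four sizes of white plastic reagent bottle with a grey cap: a plain cylinder 36 mm in diameter, 66 mm tall, 0.06 to 0.13 kg; may be absent. Origin: centre of its underside, z up through the cap. Stands on the bench at the start.
- tube_rack: White block rack 60 x 200 x 50 mm with capped tubes up to 90 mm high. Bystander, beyond the feeder. Origin: centre of its underside.
- slide_box: Cardboard slide box 60 x 90 x 30 mm. Bystander. Origin: centre of its underside.
- cell_counter: Small grey desk counter 90 x 60 x 40 mm. Bystander, by the hood. Origin: centre of its underside.
Mind the look-alikes: they are no part of the job. Leave any orange look-alike of the carrier alone. Leave any purple look-alike of the bottle_a alone.

How it is judged:
By the outcome, as a careful person would: the job done as asked, in the order asked, and still so for the second after the job is handed in, with the robot touching nothing.
Of bottle_a, bottle_b, bottle_c, bottle_d only 3 to 4 are there at a start; the rules pass over those that are not, and their reading is None.
At some moment in a run one of pusher may be knocked a few centimetres aside while the robot is not near it.
It also fails if it takes over 210 s, if anything falls off the work surface, if the arm or the gripper's body presses on something with over 40 N, if the wrist force passes 120 N, or if a joint passes its speed limit or range.

ROBOT

A 7-joint arm with a two-finger parallel gripper is mounted at the origin on the work surface. World frame = base frame: x ahead of the robot, y to its left, z up, the work surface at z = 0. Lengths are in m, angles in rad, forces in N, time in s.
With the tool pointing down it reaches from about 0.4 to 0.9 m from the base axis. Payload 5.5 kg.
Tool frame: the origin (TCP) lies midway between the tips of the shut fingers; the grasp point (between the pads) lies 19 mm behind it; y points along the fingers, z is the direction in which the jaws open and shut, and the axes are right-handed (so a half turn about y gives the same grasp; the last joint's range is limited). The gripper opens to 92 mm and grips with 3 to 60 N. Pads are 19 mm wide; open, the fingers measure 130 mm over their backs; the gripper's body (75 mm by 190 mm) begins 47 mm behind the grasp point.
Start: joints at [1.604, 0.501, -0.427, 1.55, 0.221, 1.138, -0.21], TCP at [0.148, -0.633, 0.227] pointing down, gripper open.
Joint ranges: [-2.88, 2.88], [-0.31, 2.03], [-1.54, 1.56], [0.2, 2.42], [-1.41, 4.55], [0.19, 2.02], [-2.57, 2.57]. Speed limits (rad/s): [2.57, 2.57, 3.14, 3.14, 3.14, 3.14, 3.14].

INTERFACE

Orientations are given as a 3x3 rotation matrix whose columns are the frame's x, y, z axes.
In Python, from cell import ctrl gives the robot as it stands. The module is installed in compiled form; this text tells all that it offers.
- The arm moves only by the tool send_rows, never from a script. Its argument "steps" is one flat list of numbers, 5 for each row, row after row: the shift along the tool's x, y, z as a fraction of full scale, then the turn about the tool's y as a fraction of full scale, then the opening, from 0 (shut) to 1 (fully open). A call has 1 to 12 rows; each row shifts and turns the pose as measured when the row begins, along the tool's axes as they then stand; what a row does not reach is not made up. Full scale, the value 1, is 0.025 m for a shift and 0.08 rad for a turn. A row lasts 1/10 s, in which the tool goes at most 50 mm and 8.59 degrees, less where a joint would pass 70% of its speed; a pose out of reach is approached as far as the arm can. A call with a number of a shift or a turn outside -1 to 1 is refused whole. A call with a gripper value outside its range is refused whole. The fingers move at their own pace and stop on an object; the grip force is fixed at half the most. Time passes only in rows, so rows that do not move let the fingers close. It gives the time, the measured TCP pose, the force and the opening at its end, in the units of the state.
- ctrl.read_state(): the state, without advancing time (a new reading comes with each control period).
- ctrl.camera(name): name is "scene" or "top"; returns a dict with "image" (384x512x3 uint8, red, green, blue), "K" (3x3 intrinsics, pixels), "k1" (the pictures are not rectified: a ray, as slopes to the right and down, at radius r is drawn at 1 + k1 r^2 times it, then the intrinsics apply), "T" (4x4, takes a point from camera to world coordinates). Camera axes: x right, y up, looking along -z (the intrinsics and any distortion apply to the point x, -y, -z); pixel columns grow to the right and rows downward; lengths in m; the calibration is good to about 2 mm. A picture is of the moment at which its call begins. There is no depth.
- ctrl.sign_off(): hands the job in, once; it reports no verdict.
The state is a dict: "time_s": time; "joint_positions": joint angles; "joint_vel": joint speeds; "joint_torque": joint torques, N m; "tool_pos": TCP position; "tcp_rot": TCP orientation; "contact_force": force on the tool from outside, world axes, zero at the start; "wrist_torque": the same for the moment, N m; "grip_width": finger opening in m.
Only numpy, scipy, OpenCV 4.12 (cv2) and the standard library are available. Lean on these libraries where they do the work, as an engineer would, in place of code of your own. Each camera call takes 0.05 s, during which the arm holds its last target. There are 200 camera calls.

## Working session

There is one attempt and no reset: what is moved stays moved. The work goes in short steps, Python scripts to look and compute and a tool call to move; the robot and the scene stay as the last step left them, time stands still between calls to the robot, and variables do not carry over. Pictures are saved under pics/ and viewed, on a budget of 14 in all, crops included, one or two more only if the job needs it, and the job is handed in when it is done.

Besides the shell and the picture viewer there is one more tool, called after "Emit:" by a JSON object that holds its "op" and its "data". send_rows: Moves the arm, as the interface text tells. Shift numbers are shares of 0.025 m and turn numbers shares of 0.08 rad, none past 1 either way. Its arguments: {"type":"object","properties":{"steps":{"type":"array","items":{"type":"number","minimum":-1,"maximum":1}}},"required":["steps"]}

```bash
mkdir -p pics; ls
python3 - <<'E'
from cell import ctrl
import cv2,numpy as np
s=ctrl.read_state()
for k,v in s.items(): print(k,np.round(v,3).tolist())
for n in("scene","top"):
    c=ctrl.camera(n); cv2.imwrite(f"pics/{n}0.png",c["image"][:,:,::-1]); np.savez(f"{n}.npz",**c)
    print(n,c["K"].tolist(),c["k1"],np.round(c["T"],3).tolist())
E
```

```text
pics
time_s 0.0
joint_positions [1.604, 0.502, -0.427, 1.551, 0.221, 1.138, -0.21]
joint_vel [-0.0, 0.002, -0.003, -0.0, 0.001, -0.0, -0.002]
joint_torque [0.0, -56.659, -5.816, -27.911, -0.069, 0.031, 0.0]
tool_pos [0.148, -0.632, 0.226]
tcp_rot [[-0.974, -0.0, 0.228], [-0.228, 0.002, -0.974], [-0.0, -1.0, -0.002]]
contact_force [0.078, 0.038, -0.542]
wrist_torque [-0.041, 0.004, 0.018]
grip_width 0.092
scene [[414.0082959034373, 0.0, 253.55266049765794], [0.0, 414.0082959034373, 189.51440802790594], [0.0, 0.0, 1.0]] -0.10494584168639333 [[-0.23, -0.635, 0.737, 1.254], [0.973, -0.149, 0.176, 0.153], [-0.002, 0.758, 0.652, 0.661], [0.0, 0.0, 0.0, 1.0]]
top [[378.56166457496005, 0.0, 257.9021344684614], [0.0, 378.56166457496005, 193.54592547304307], [0.0, 0.0, 1.0]] -0.06432964844888664 [[0.024, 0.996, -0.088, 0.443], [-1.0, 0.025, 0.008, -0.015], [0.01, 0.088, 0.996, 1.149], [0.0, 0.0, 0.0, 1.0]]
```

View pics/top0.png

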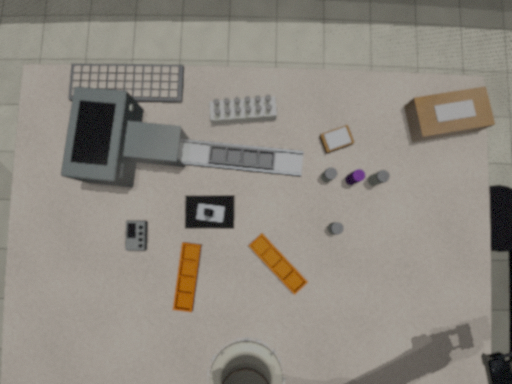

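View pics/scene0.png

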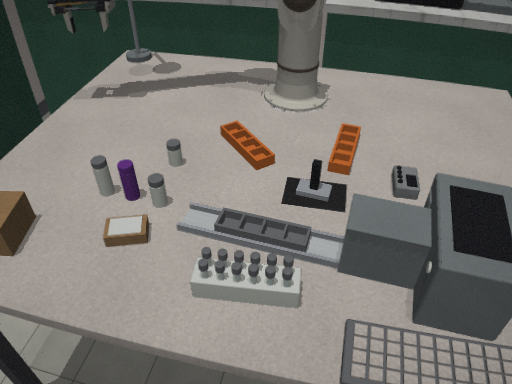

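Three white bottles: top picture (378,178), (328,175), (335,228). The purple one at (356,177) is a look-alike. The carrier is at about (242,157) and the pusher at (210,213). I'll enlarge these regions.

```bash
cat > h.py <<'E'
import numpy as np,cv2
from cell import ctrl
def load(n): return dict(np.load(f"{n}.npz"))
def snap(n):
    c=ctrl.camera(n); np.savez(f"{n}.npz",**c); return c
def proj(c,P):
    P=np.atleast_2d(P); T=c["T"]; q=(P-T[:3,3])@T[:3,:3]
    s=np.c_[q[:,0],-q[:,1]]/-q[:,2:]; s=s*(1+c["k1"]*(s**2).sum(1,keepdims=True))
    return s@c["K"][:2,:2].T+c["K"][:2,2]
def ray(c,uv):
    d=(np.array(uv,float)-c["K"][:2,2])/c["K"][0,0]; s=d.copy()
    for _ in range(20): s=d/(1+c["k1"]*(s@s))
    return c["T"][:3,:3]@np.array([s[0],-s[1],-1])
def at(c,uv,z):
    r=ray(c,uv); o=c["T"][:3,3]; return o+r*(z-o[2])/r[2]
def tri(c1,u1,c2,u2):
    a,b=ray(c1,u1),ray(c2,u2); A=np.c_[a,-b]; t=np.linalg.lstsq(A,c2["T"][:3,3]-c1["T"][:3,3],rcond=None)[0]
    p=c1["T"][:3,3]+a*t[0]; q=c2["T"][:3,3]+b*t[1]; return (p+q)/2,np.linalg.norm(p-q)
def crop(c,x,y,w,h,k,step=10):
    im=cv2.resize(c["image"][y:y+h,x:x+w,::-1],None,fx=k,fy=k,interpolation=cv2.INTER_CUBIC)
    for i in range(-x%step,w,step):
        cv2.line(im,(i*k,0),(i*k,5),(0,0,255),1); cv2.putText(im,str(x+i),(i*k,14),0,.32,(0,0,255))
    for j in range(-y%step,h,step):
        cv2.line(im,(0,j*k),(5,j*k),(0,0,255),1); cv2.putText(im,str(y+j),(6,j*k+4),0,.32,(0,0,255))
    return im
def stack(ims,name):
    H=800; out=np.zeros((600,800,3),np.uint8); 
    for im,(x,y) in ims: 
        im=im[:600-y,:800-x]; out[y:y+im.shape[0],x:x+im.shape[1]]=im
    cv2.imwrite(f"pics/{name}.png",out)
E
python3 - <<'E'
from h import *
t,s=load("top"),load("scene")
stack([(crop(t,315,160,80,80,4),(0,0)),(crop(s,85,135,105,75,4),(325,0)),(crop(t,175,135,135,100,3),(0,325)),(crop(s,270,150,90,65,4),(410,310))],"a1")
E
```

```text
(no output)
```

View pics/a1.png

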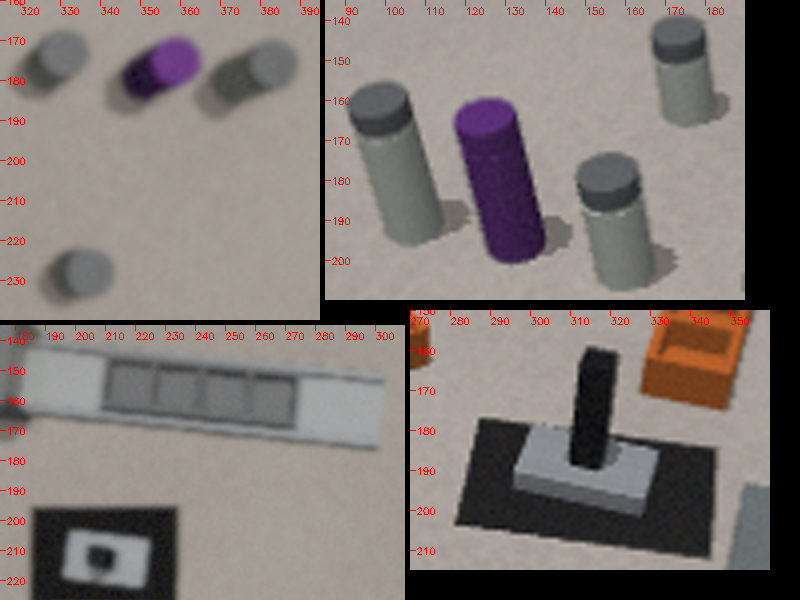

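Run:
```python
from h import *
t,s=load("top"),load("scene")
np.set_printoptions(precision=4,suppress=True)
for n,a,b in(("1",(382,176),(99,160)),("2",(331.7,172.7),(156,177.5)),("3",(337.5,227.7),(173.7,142.5)),("stem",(208.3,212.7),(317.8,160.5))):
    p,e=tri(t,a,s,b); print(n,p,e)
P=[at(t,u,.035) for u in((209.7,146.7),(274.3,151.7),(208.7,163.3),(273.3,170))]
print("carrier",*P,np.mean(P,0)); print([np.linalg.norm(P[i]-P[j]) for i,j in((0,1),(2,3),(0,2),(1,3))])
d=P[0]+P[2]-P[1]-P[3]; print("yaw",np.degrees(np.arctan2(d[1],d[0])))
print("lane end",at(t,(302.7,153.3),.019),at(t,(301,176.7),.019))
M=[at(s,u,.002) for u in((287.5,177.5),(346.7,185),(345.2,211.7),(281.7,203.2))]; print("mat",*M,np.mean(M,0),M[0]-M[1])
print("mat top",at(t,(186,196),.002),at(t,(234,195.7),.002),at(t,(234,228),.002),at(t,(186,228),.002))
print("rack",*[at(t,u,.05) for u in((210,97),(210,124),(276,119))])
print("hood mouth",at(t,(185,130),.131),at(t,(182,165),.131))
```

```text
1 [ 0.5953 -0.3731  0.0964] 0.0001510533713883294
2 [ 0.6028 -0.2313  0.0763] 0.004552187401611854
3 [ 0.4462 -0.2521  0.0642] 0.0037531967109213473
stem [0.4793 0.1169 0.0929] 0.005872838772193009
carrier [0.6788 0.1241 0.035 ] [ 0.6686 -0.0693  0.035 ] [0.6285 0.1252 0.035 ] [ 0.6133 -0.0674  0.035 ] [0.6473 0.0281 0.035 ]
[np.float64(0.19363227423024842), np.float64(0.19320843392855316), np.float64(0.05026841022370652), np.float64(0.05531330722433056)]
yaw 86.23407266465142
lane end [ 0.6692 -0.1564  0.019 ] [ 0.5976 -0.1521  0.019 ]
mat [0.444  0.0479 0.002 ] [0.4394 0.1965 0.002 ] [0.537  0.1992 0.002 ] [0.5418 0.0509 0.002 ] [0.4905 0.1236 0.002 ] [ 0.0047 -0.1485  0.    ]
mat top [0.5318 0.1948 0.002 ] [0.5364 0.0488 0.002 ] [0.4386 0.0459 0.002 ] [0.4349 0.1909 0.002 ]
rack [0.827  0.1272 0.05  ] [0.7441 0.1239 0.05  ] [ 0.7645 -0.0717  0.05  ]
hood mouth [0.7035 0.1818 0.131 ] [0.6061 0.1856 0.131 ]
```

Bottles by height: a (99 mm) at about (0.595,-0.373), c (77 mm) at about (0.603,-0.231) and d (66 mm) at about (0.446,-0.252). Bottle b is absent. I'll turn the tool so its jaws open across the lane (needs about +73°), then move to bottle a.

Emit:
{"op": "send_rows", "data": {"steps": [0,0,0,-1,1,0,0,0,-1,1,0,0,0,-1,1,0,0,0,-1,1,0,0,0,-1,1,0,0,0,-1,1,0,0,0,-1,1,0,0,0,-1,1,0,0,0,-1,1,0,0,0,-1,1,0,0,0,-1,1,0,0,0,-1,1]}}

```text
time_s: 1.3
tool_pos: [0.1459, -0.6275, 0.2182]
tcp_rot: [[-0.336, -0.004, 0.942], [-0.942, 0.015, -0.336], [-0.013, -1.0, -0.009]]
contact_force: [0.0, -0.1, 0.5]
grip_width: 0.092
```

```bash
cat >> h.py <<'E'
def go(x,y,z,yaw=None,s=None):
    """tool-frame move still to make, in full-scale units; yaw=angle of tool z, deg"""
    s=s or ctrl.read_state(); R=np.array(s["tcp_rot"]); p=np.array(s["tool_pos"])
    a=np.degrees(np.arctan2(R[1,2],R[0,2]))
    print("t",round(s["time_s"],2),"tcp",p.round(4),"yaw",a.round(2),"tilt",R[:2,1].round(4),"F",np.round(s["contact_force"],1),"w",round(s["grip_width"],4))
    print("move",(R.T@(np.array([x,y,z])-p)/.025).round(2),"turn",None if yaw is None else round(-np.radians(yaw-a)/.08,2))
E
python3 -c "
from h import *
go(.595,-.373,.15,-3.7)"
```

```text
t 1.3 tcp [ 0.1459 -0.6275  0.2182] yaw -19.6 tilt [-0.0037  0.0154] F [ 0.  -0.1  0.5] w 0.092
move [-15.58   2.82  13.53] turn -3.47
```

Emit:
{"op": "send_rows", "data": {"steps": [0,-0.3,0,-0.9,1,0,0,0,-0.9,1,0,0,0,-0.9,1,0,0,0,-0.8,1,-0.9,0,0.9,0,1,-0.9,0,0.9,0,1,-0.9,0,0.9,0,1,-0.9,0,0.9,0,1,-0.9,0,0.9,0,1,-0.9,0,0.9,0,1,-0.9,0,0.9,0,1,-0.9,0,0.9,0,1]}}

```text
time_s: 2.5
tool_pos: [0.3319, -0.4526, 0.2208]
tcp_rot: [[-0.062, -0.009, 0.998], [-0.998, 0.026, -0.062], [-0.025, -1.0, -0.011]]
contact_force: [1.3, -0.8, 0.3]
grip_width: 0.092
```

```bash
python3 -c "
from h import *
go(.595,-.373,.15,-3.7)"
```

```text
t 2.5 tcp [ 0.3319 -0.4526  0.2208] yaw -3.55 tilt [-0.0094  0.0257] F [ 1.3 -0.8  0.3] w 0.092
move [-3.76  2.81 10.34] turn 0.03
```

Emit:
{"op": "send_rows", "data": {"steps": [-0.3,0,0.8,0,1,-0.3,0,0.8,0,1,-0.3,0,0.8,0,1,-0.3,0,0.8,0,1,-0.3,0,0.8,0,1,-0.3,0,0.8,0,1,-0.3,0,0.8,0,1,-0.3,0.2,0.8,0,1,-0.3,0.3,0.8,0,1,-0.3,0.3,0.8,0,1,-0.3,0.3,0.8,0,1,-0.3,0.3,0.8,0,1]}}

```text
time_s: 3.7
tool_pos: [0.5839, -0.3678, 0.1791]
tcp_rot: [[-0.06, -0.017, 0.998], [-0.998, 0.031, -0.059], [-0.03, -0.999, -0.019]]
contact_force: [0.1, -0.2, 1.1]
grip_width: 0.0917
```

```bash
python3 -c "
from h import *
go(.595,-.373,.15,-3.7)
c=snap('scene');t=snap('top')
stack([(crop(c,50,60,140,100,4),(0,0)),(crop(t,310,130,100,80,4),(0,400)),(crop(c,80,130,110,85,4),(400,260))],'b1')"
```

```text
t 3.7 tcp [ 0.5839 -0.3678  0.1791] yaw -3.38 tilt [-0.0171  0.0307] F [ 0.1 -0.2  1.1] w 0.0917
move [0.22 1.15 0.48] turn 0.07
```

View pics/b1.png

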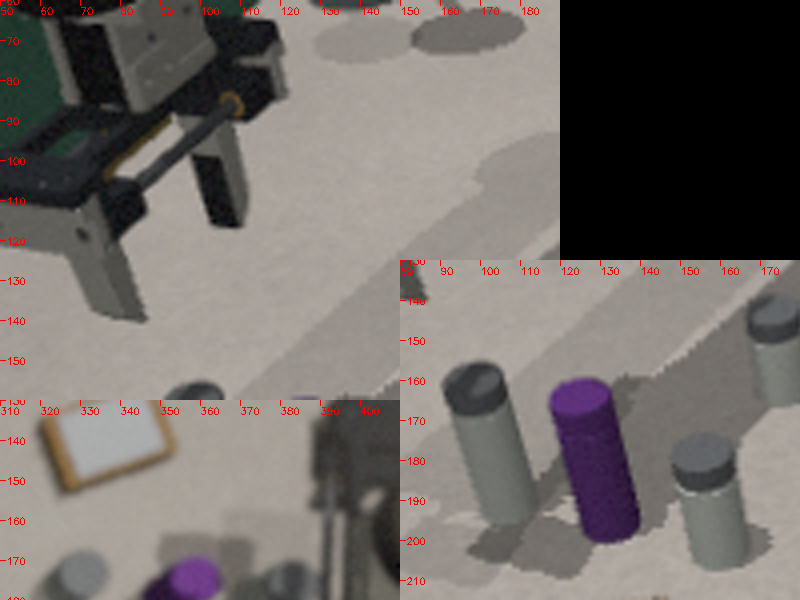

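```bash
python3 -c "
from h import *
s=ctrl.read_state();R=np.array(s['tcp_rot']);p=np.array(s['tool_pos']);c=load('scene');t=load('top')
for w in(.046,-.046,.06,-.06,0): print(w,proj(c,p+R[:,2]*w+R[:,0]*0).round(1),proj(t,p+R[:,2]*w).round(1))
for b in((.595,-.373,.099),(.603,-.231,.077),(.446,-.252,.066)): print(proj(c,b).round(1),proj(t,b).round(1))
"
```

```text
0.046 [[ 84.2 139.9]] [[389.9 158.2]]
-0.046 [[107.  117.5]] [[388.6 192.9]]
0.06 [[ 80.5 143.6]] [[390.1 153. ]]
-0.06 [[110.3 114.4]] [[388.3 198.2]]
0 [[ 96.  128.3]] [[389.3 175.5]]
[[ 98.9 159. ]] [[382.3 176. ]]
[[155.  177.2]] [[330.9 172.9]]
[[172.9 141.8]] [[337.  227.9]]
```

Emit:
{"op": "send_rows", "data": {"steps": [0.1,0.2,0.3,0,1,0.1,0.8,0.2,0,1,0,0.8,0,0,1,0,0.8,0,0,1,0,0.8,0,0,1,0,0.8,0,0,1,0,0.8,0,0,1,0,0.3,0,0,1,0,0,0,0,1]}}

```text
time_s: 4.7
tool_pos: [0.5875, -0.3739, 0.0301]
tcp_rot: [[-0.064, -0.025, 0.998], [-0.997, 0.032, -0.063], [-0.031, -0.999, -0.027]]
contact_force: [-0.7, 0.7, 0.6]
grip_width: 0.0917
```

```bash
python3 -c "
from h import *
go(.595,-.373,.052,-3.7)"
```

```text
t 4.7 tcp [ 0.5875 -0.3739  0.0301] yaw -3.64 tilt [-0.0254  0.0322] F [-0.7  0.7  0.6] w 0.0917
move [-0.08 -0.88  0.27] turn 0.01
```

Emit:
{"op": "send_rows", "data": {"steps": [-0.1,-0.9,0.3,0,1,0,-0.1,0,0,1,0,0,0,0,0,0,0,0,0,0,0,0,0,0,0,0,0,0,0,0,0,0,0,0,0]}}

```text
time_s: 5.4
tool_pos: [0.5936, -0.3752, 0.0547]
tcp_rot: [[-0.067, -0.027, 0.997], [-0.997, 0.031, -0.066], [-0.029, -0.999, -0.029]]
contact_force: [-0.7, 0.0, 0.6]
grip_width: 0.0565
```

```bash
python3 -c "
from h import *
go(.595,-.373,.052,-3.7)"
```

```text
t 5.4 tcp [ 0.5936 -0.3752  0.0547] yaw -3.81 tilt [-0.0268  0.0309] F [-0.7  0.   0.6] w 0.0565
move [-0.09  0.11  0.05] turn -0.02
```

Emit:
{"op": "send_rows", "data": {"steps": [0,0,0,0,0,0,0,0,0,0,0,0,0,0,0,0,-0.5,0,0,0,0,-0.9,0,0,0,0,-0.9,0,0,0,0,-0.9,0,0,0,0,-0.9,0,0,0,0,-0.9,0,0,0,0,-0.9,0,0,0,0,0,0,0,0]}}

```text
time_s: 6.5
tool_pos: [0.5966, -0.3786, 0.2108]
tcp_rot: [[-0.066, -0.03, 0.997], [-0.997, 0.033, -0.065], [-0.031, -0.999, -0.032]]
contact_force: [0.9, -0.0, -0.3]
grip_width: 0.0357
```

```bash
python3 -c "
from h import *
go(.652,.10,.18,-3.8)"
```

```text
t 6.5 tcp [ 0.5966 -0.3786  0.2108] yaw -3.71 tilt [-0.0297  0.0331] F [ 0.9 -0.  -0.3] w 0.0357
move [-19.2    1.8    1.01] turn 0.02
```

Emit:
{"op": "send_rows", "data": {"steps": [-0.5,0,0,0,0,-0.9,0,0,0,0,-1,0,0.1,0,0,-1,0,0.1,0,0,-1,0,0.1,0,0,-1,0,0.1,0,0,-1,0,0.1,0,0,-1,0,0.1,0,0,-1,0,0.1,0,0,-1,0,0.1,0,0,-1,0,0.1,0,0,-1,0,0.1,0,0]}}

```text
time_s: 7.7
tool_pos: [0.6288, -0.077, 0.2051]
tcp_rot: [[-0.067, -0.054, 0.996], [-0.997, 0.041, -0.064], [-0.037, -0.998, -0.057]]
contact_force: [0.2, 0.1, -1.5]
grip_width: 0.0356
```

```bash
python3 -c "
from h import *
go(.652,.10,.18,-3.8)"
```

```text
t 7.7 tcp [ 0.6288 -0.077   0.2051] yaw -3.7 tilt [-0.0541  0.0407] F [ 0.2  0.1 -1.5] w 0.0356
move [-7.08  1.24  0.53] turn 0.02
```

Emit:
{"op": "send_rows", "data": {"steps": [-0.5,0,0,0,0,-0.5,0,0.05,0,0,-0.5,0,0.05,0,0,-0.5,0,0.05,0,0,-0.5,0,0.05,0,0,-0.5,0,0.05,0,0,-0.5,0,0.05,0,0,-0.5,0,0.05,0,0,-0.5,0,0.05,0,0,-0.5,0,0.05,0,0,-0.5,0,0.05,0,0,-0.4,0,0,0,0]}}

```text
time_s: 8.9
tool_pos: [0.6496, 0.0828, 0.2073]
tcp_rot: [[-0.065, -0.06, 0.996], [-0.997, 0.042, -0.063], [-0.038, -0.997, -0.062]]
contact_force: [1.1, -1.1, -0.6]
grip_width: 0.0359
```

```bash
python3 -c "
from h import *
go(.652,.10,.18,-3.8)"
```

```text
t 8.9 tcp [0.6496 0.0828 0.2073] yaw -3.6 tilt [-0.0596  0.0415] F [ 1.1 -1.1 -0.6] w 0.0359
move [-0.65  1.11  0.12] turn 0.04
```

Emit:
{"op": "send_rows", "data": {"steps": [-0.2,0.4,0.1,0,0,-0.2,0.5,0.1,0,0,-0.1,0.5,0.1,0,0,0,0.5,0.1,0,0,0,0.5,0.1,0,0,0,0.5,0,0,0,0,0.5,0,0,0,0,0.4,0,0,0,0,0,0,0,0]}}

```text
time_s: 9.8
tool_pos: [0.6561, 0.0986, 0.1005]
tcp_rot: [[-0.066, -0.064, 0.996], [-0.997, 0.04, -0.063], [-0.036, -0.997, -0.067]]
contact_force: [-0.9, 0.4, -0.6]
grip_width: 0.0359
```

```bash
python3 -c "
from h import *
go(.654,.0965,.10,-3.8)
c=snap('scene');t=snap('top')
stack([(crop(c,200,150,130,110,5),(0,0)),(crop(t,180,135,75,50,5),(425,350))],'c1')"
```

```text
t 9.8 tcp [0.6561 0.0986 0.1005] yaw -3.64 tilt [-0.0644  0.0399] F [-0.9  0.4 -0.6] w 0.0359
move [ 0.09  0.02 -0.08] turn 0.04
```

View pics/c1.png

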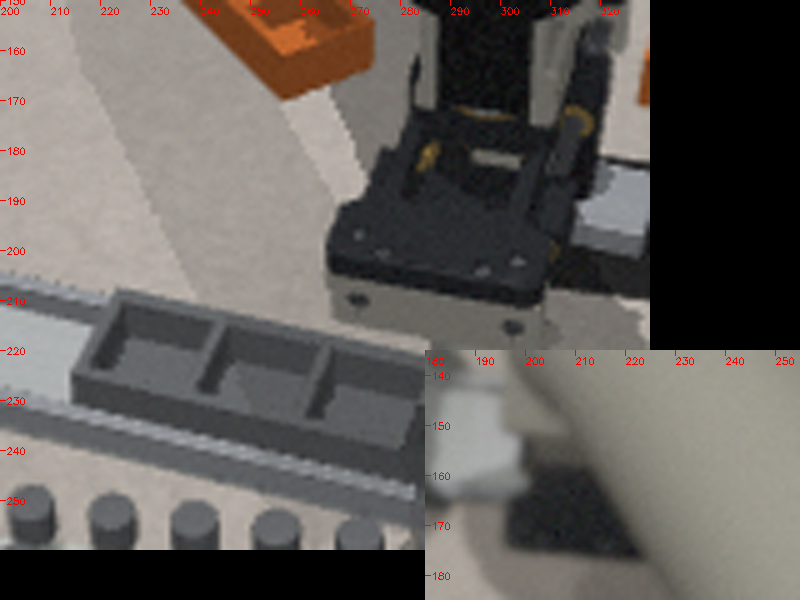

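```bash
cat >> h.py <<'E'
def draw(im,c,x,y,k,P,col,closed=True):
    q=((proj(c,P)-[x,y]+.5)*k*8-4).astype(int); cv2.polylines(im,[q.reshape(-1,1,2)],closed,col,1,cv2.LINE_AA,3)
U=np.array([.0657,.9978,0])/np.hypot(.0657,.9978); V=np.array([U[1],-U[0],0])
def rect(c0,dx,dy,z):
    c0=np.array([c0[0],c0[1],z]); return np.array([c0+U*a*dx/2+V*b*dy/2 for a,b in((1,1),(1,-1),(-1,-1),(-1,1))])
E
python3 -c "
from h import *
c=load('scene'); c0=np.array([.6473,.0281,0])
im=crop(c,210,195,130,85,6)
draw(im,c,210,195,6,rect(c0,.198,.056,.035),(0,255,255))
for i in range(4): draw(im,c,210,195,6,rect(c0+U*(.072-.048*i),.042,.042,.035),(0,255,0))
stack([(im,(0,0))],'c2')"
```

```text
(no output)
```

View pics/c2.png

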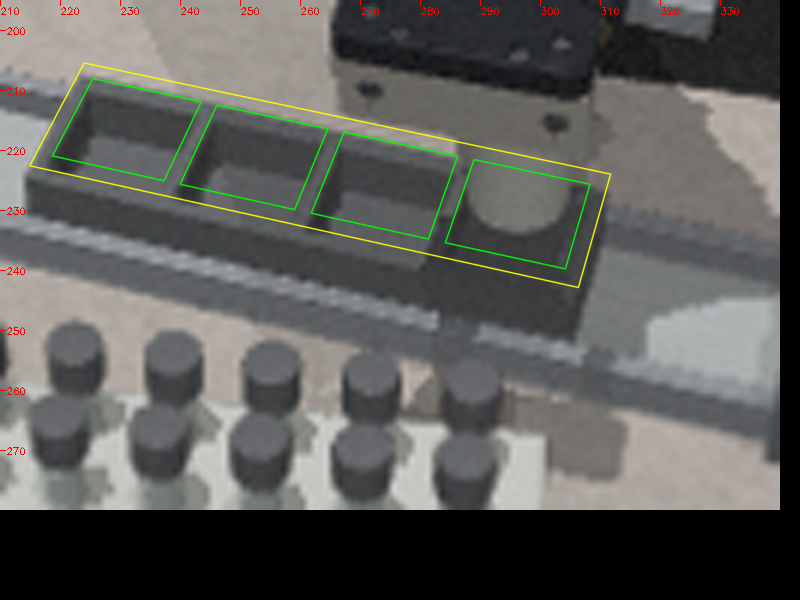

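```bash
python3 -c "
from h import *
from scipy.optimize import least_squares
c=load('scene'); c0=np.array([.6473,.0281,0])
p=at(c,(223.3+40,208+20),.035);q=at(c,(223.3+40,208+18.2),.035);print('carrier shift',p-q)
a=np.linspace(0,6.28,120)
def f(v,z):
    P=proj(c,np.c_[v[0]+.018*np.cos(a),v[1]+.018*np.sin(a),0*a+z]); return P[:,0].min()-287.8,P[:,0].max()-304.7,P[:,1].max()-234
for z in(.042,.045,.048):
  r=least_squares(f,[.655,.1],args=(z,)); print(z,r.x,r.fun)
n=c0+U*.072; print('pocket top-cam',n,'scene-cam',n+p-q)
"
```

```text
carrier shift [0.00512799 0.00111975 0.        ]
0.042 [0.65185016 0.10005982] [-0.23125028  0.23127921 -0.00970659]
0.045 [0.65467497 0.10030094] [-0.27282039  0.27285466 -0.01150569]
0.048 [0.65749974 0.10054206] [-0.31479015  0.31482987 -0.01333885]
pocket top-cam [0.65203059 0.09994443 0.        ] scene-cam [0.65715857 0.10106417 0.        ]
```

Emit:
{"op": "send_rows", "data": {"steps": [-0.05,0,0.1,0,0,0,0.15,0,0,0,0,0.15,0,0,0,0,0.15,0,0,0,0,0.15,0,0,0,0,0.15,0,0,0,0,0.15,0,0,0,0,0,0,0,0]}}

```text
time_s: 10.7
tool_pos: [0.6606, 0.1017, 0.0808]
tcp_rot: [[-0.066, -0.057, 0.996], [-0.997, 0.041, -0.064], [-0.037, -0.998, -0.06]]
contact_force: [-0.1, -0.3, -0.4]
grip_width: 0.0357
```

```bash
python3 -c "
from h import *
go(.656,.1,.0685,-3.8)"
```

```text
t 10.7 tcp [0.6606 0.1017 0.0808] yaw -3.65 tilt [-0.057   0.0409] F [-0.1 -0.3 -0.4] w 0.0357
move [ 0.1   0.5  -0.15] turn 0.03
```

Emit:
{"op": "send_rows", "data": {"steps": [0.07,0.15,-0.08,0,0,0.01,0.15,0,0,0,0.01,0.15,0,0,0,0,0.1,0,0,0,0,0,0,0,0]}}

```text
time_s: 11.2
tool_pos: [0.6592, 0.1001, 0.0678]
tcp_rot: [[-0.066, -0.053, 0.996], [-0.997, 0.041, -0.064], [-0.038, -0.998, -0.056]]
contact_force: [0.3, -0.3, -1.6]
grip_width: 0.0359
```

```bash
python3 -c "
from h import *
go(.6585,.0995,.068,-3.8)"
```

```text
t 11.2 tcp [0.6592 0.1001 0.0678] yaw -3.68 tilt [-0.0534  0.0412] F [ 0.3 -0.3 -1.6] w 0.0359
move [ 0.02 -0.01 -0.03] turn 0.03
```

Emit:
{"op": "send_rows", "data": {"steps": [0,0.1,0,0,0,0,0.1,0,0,0,0,0.05,0,0,0]}}

```text
time_s: 11.5
tool_pos: [0.6594, 0.1003, 0.0676]
tcp_rot: [[-0.067, -0.052, 0.996], [-0.997, 0.039, -0.065], [-0.035, -0.998, -0.055]]
contact_force: [-1.6, -1.0, 3.1]
grip_width: 0.0354
```

Emit:
{"op": "send_rows", "data": {"steps": [0,0.1,0,0,0,0,0.05,0,0,0]}}

```text
time_s: 11.7
tool_pos: [0.6594, 0.1004, 0.0676]
tcp_rot: [[-0.067, -0.052, 0.996], [-0.997, 0.037, -0.065], [-0.034, -0.998, -0.054]]
contact_force: [-0.8, -1.4, 4.1]
grip_width: 0.0356
```

Emit:
{"op": "send_rows", "data": {"steps": [0,-0.05,0,0,1,0,0,0,0,1,0,0,0,0,1,0,-0.3,0,0,1,0,-0.5,0,0,1,0,-0.5,0,0,1,0,-0.5,0,0,1,0,-0.5,0,0,1,0,-0.5,0,0,1,0,-0.5,0,0,1,0,-0.5,0,0,1,0,-0.3,0,0,1]}}

```text
time_s: 12.9
tool_pos: [0.6656, 0.0968, 0.1809]
tcp_rot: [[-0.067, -0.05, 0.997], [-0.997, 0.038, -0.065], [-0.035, -0.998, -0.052]]
contact_force: [-0.1, 1.2, 0.2]
grip_width: 0.0919
```

Emit:
{"op": "send_rows", "data": {"steps": [0.3,0,0,0,1,0.5,0,0,0,1,0.6,0,0,0,1,0.6,0,0,0,1,0.6,0,0,0,1,0.6,0,0,0,1,0.6,0,0,0,1,0.6,0,0,0,1,0.6,0,0,0,1,0.6,0,0,0,1,0.6,0,0,0,1,0.6,0,0,0,1]}}

```text
time_s: 14.1
tool_pos: [0.6519, -0.0889, 0.1731]
tcp_rot: [[-0.068, -0.053, 0.996], [-0.997, 0.037, -0.066], [-0.034, -0.998, -0.055]]
contact_force: [-0.3, 0.4, 0.0]
grip_width: 0.092
```

```bash
python3 -c "
from h import *
go(.603,-.231,.15,-3.8)"
```

```text
t 14.1 tcp [ 0.6519 -0.0889  0.1731] yaw -3.78 tilt [-0.0526  0.0375] F [-0.3  0.4  0. ] w 0.092
move [ 5.83  0.81 -1.52] turn 0.0
```

Emit:
{"op": "send_rows", "data": {"steps": [0.5,0,-0.1,0,1,0.5,0,-0.1,0,1,0.5,0,-0.1,0,1,0.5,0,-0.2,0,1,0.5,0,-0.2,0,1,0.5,0,-0.2,0,1,0.5,0,-0.2,0,1,0.5,0,-0.2,0,1,0.5,0,-0.1,0,1,0.5,0,-0.1,0,1,0.4,0,0,0,1,0,0,0,0,1]}}

```text
time_s: 15.3
tool_pos: [0.6001, -0.2361, 0.1703]
tcp_rot: [[-0.071, -0.053, 0.996], [-0.997, 0.036, -0.069], [-0.032, -0.998, -0.055]]
contact_force: [0.2, -0.4, -1.3]
grip_width: 0.092
```

```bash
python3 -c "
from h import *
go(.603,-.231,.045,-3.8)"
```

```text
t 15.3 tcp [ 0.6001 -0.2361  0.1703] yaw -3.98 tilt [-0.0528  0.0362] F [ 0.2 -0.4 -1.3] w 0.092
move [-0.05  5.    0.38] turn -0.04
```

Emit:
{"op": "send_rows", "data": {"steps": [0,0.5,0.1,0,1,0,0.6,0.1,0,1,0,0.6,0.1,0,1,0,0.6,0.1,0,1,0,0.6,0,0,1,0,0.6,0,0,1,0,0.6,0,0,1,0,0.4,0,0,1,0,0.1,0,0,1,0,0,0,0,1]}}

```text
time_s: 16.3
tool_pos: [0.6035, -0.2269, 0.0414]
tcp_rot: [[-0.066, -0.057, 0.996], [-0.997, 0.041, -0.063], [-0.037, -0.998, -0.059]]
contact_force: [-0.8, -0.4, 0.2]
grip_width: 0.0919
```

```bash
python3 -c "
from h import *
go(.603,-.231,.045,-3.8)
c=snap('scene');t=snap('top')
im=crop(c,110,110,85,105,5); 
a=np.linspace(0,6.28,60)
for b in((.603,-.231,0),(.603,-.231,.077)): draw(im,c,110,110,5,np.array(b)+np.c_[.018*np.cos(a),.018*np.sin(a),0*a],(0,255,0))
stack([(im,(0,0)),(crop(t,305,140,60,60,6),(430,0))],'d1')"
```

```text
t 16.3 tcp [ 0.6035 -0.2269  0.0414] yaw -3.65 tilt [-0.0569  0.0407] F [-0.8 -0.4  0.2] w 0.0919
move [ 0.16 -0.15 -0.02] turn 0.03
```

View pics/d1.png

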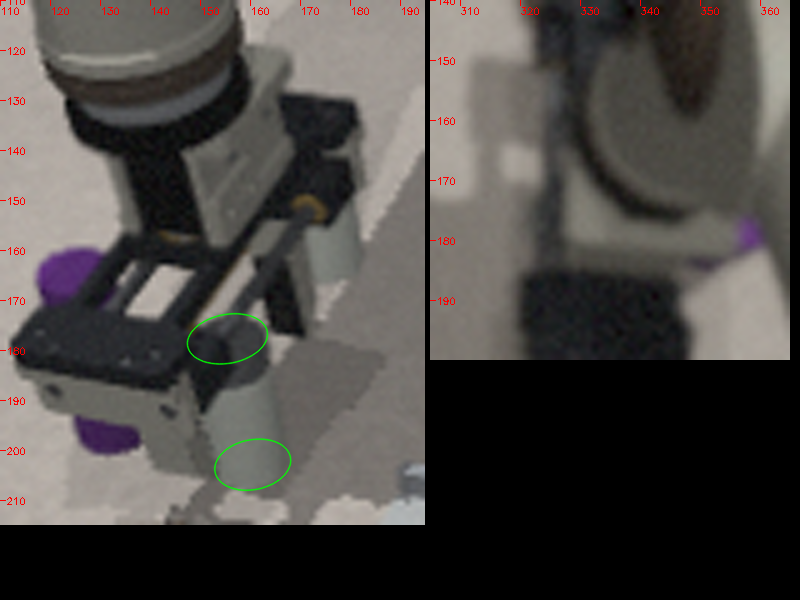

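Emit:
{"op": "send_rows", "data": {"steps": [0.18,-0.1,0,0,1,0,0,0,0,0,0,0,0,0,0,0,0,0,0,0,0,0,0,0,0,0,0,0,0,0,0,0,0,0,0,0,0,0,0,0,0,0,0,0,0,0,0,0,0,0]}}

```text
time_s: 17.4
tool_pos: [0.6059, -0.2335, 0.0482]
tcp_rot: [[-0.067, -0.051, 0.996], [-0.997, 0.038, -0.065], [-0.034, -0.998, -0.053]]
contact_force: [-0.3, 0.1, 0.7]
grip_width: 0.0353
```

Emit:
{"op": "send_rows", "data": {"steps": [0,-0.3,0,0,0,0,-0.5,0,0,0,0,-0.6,0,0,0,0,-0.6,0,0,0,0,-0.6,0,0,0,0,-0.6,0,0,0,0,0,0,0,0]}}

```text
time_s: 18.1
tool_pos: [0.6114, -0.2366, 0.1369]
tcp_rot: [[-0.066, -0.048, 0.997], [-0.997, 0.037, -0.064], [-0.034, -0.998, -0.051]]
contact_force: [1.4, 0.4, -1.0]
grip_width: 0.0355
```

```bash
python3 -c "
from h import *
n=np.array([.657,.100,0])-U*.048; print(n)
go(n[0],n[1],.14,-3.8)"
```

```text
[0.65384628 0.05210372 0.        ]
t 18.1 tcp [ 0.6114 -0.2366  0.1369] yaw -3.7 tilt [-0.0484  0.037 ] F [ 1.4  0.4 -1. ] w 0.0355
move [-11.63   0.22   0.94] turn 0.02
```

Emit:
{"op": "send_rows", "data": {"steps": [-0.4,0,0.05,0,0,-0.5,0,0.05,0,0,-0.6,0,0.05,0,0,-0.6,0,0.05,0,0,-0.6,0,0.05,0,0,-0.6,0,0.05,0,0,-0.6,0,0.05,0,0,-0.6,0,0.05,0,0,-0.6,0,0.05,0,0,-0.6,0,0.05,0,0,-0.6,0,0.05,0,0,-0.6,0,0.05,0,0]}}

```text
time_s: 19.3
tool_pos: [0.6378, -0.0492, 0.1401]
tcp_rot: [[-0.065, -0.052, 0.997], [-0.997, 0.039, -0.063], [-0.035, -0.998, -0.055]]
contact_force: [0.5, -0.4, -0.5]
grip_width: 0.0353
```

```bash
python3 -c "
from h import *
go(.6562,.054,.095,-3.8)"
```

```text
t 19.3 tcp [ 0.6378 -0.0492  0.1401] yaw -3.61 tilt [-0.0525  0.0387] F [ 0.5 -0.4 -0.5] w 0.0353
move [-4.1   1.92  0.57] turn 0.04
```

Emit:
{"op": "send_rows", "data": {"steps": [-0.5,0,0.05,0,0,-0.5,0,0.05,0,0,-0.5,0,0.05,0,0,-0.5,0,0.05,0,0,-0.5,0.2,0.05,0,0,-0.5,0.3,0.05,0,0,-0.5,0.3,0.05,0,0,-0.3,0.3,0.05,0,0,-0.1,0.3,0,0,0,0,0.2,0,0,0,0,0,0,0,0]}}

```text
time_s: 20.4
tool_pos: [0.6525, 0.0602, 0.0984]
tcp_rot: [[-0.062, -0.055, 0.997], [-0.997, 0.039, -0.06], [-0.035, -0.998, -0.057]]
contact_force: [0.7, -0.1, -0.4]
grip_width: 0.0352
```

```bash
python3 -c "
from h import *
go(.6562,.054,.085,-3.8)
c=snap('scene')
stack([(crop(c,215,170,130,90,6),(0,0))],'e1')"
```

```text
t 20.4 tcp [0.6525 0.0602 0.0984] yaw -3.46 tilt [-0.0545  0.0388] F [ 0.7 -0.1 -0.4] w 0.0352
move [0.26 0.52 0.19] turn 0.07
```

View pics/e1.png

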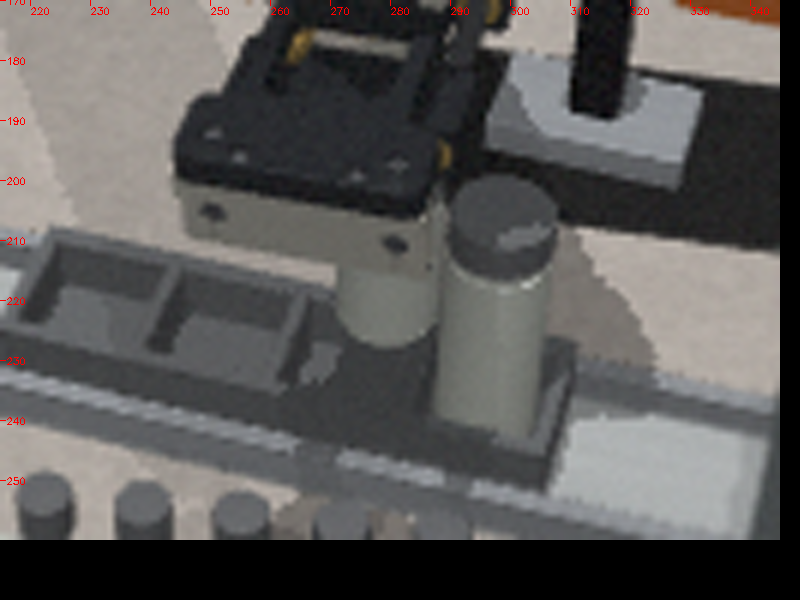

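Emit:
{"op": "send_rows", "data": {"steps": [0.15,0,0.1,0.05,0,0.13,0.1,0.08,0,0,0,0.15,0,0,0,0,0.15,0,0,0,0,0,0,0,0]}}

```text
time_s: 20.95
tool_pos: [0.6577, 0.0491, 0.0884]
tcp_rot: [[-0.071, -0.052, 0.996], [-0.997, 0.038, -0.069], [-0.034, -0.998, -0.054]]
contact_force: [-0.4, 0.1, -2.5]
grip_width: 0.0355
```

```bash
python3 -c "
from h import *
go(.6562,.054,.061,-3.8)"
```

```text
t 20.95 tcp [0.6577 0.0491 0.0884] yaw -3.99 tilt [-0.052   0.0376] F [-0.4  0.1 -2.5] w 0.0355
move [-0.15  1.1  -0.01] turn -0.04
```

Emit:
{"op": "send_rows", "data": {"steps": [-0.13,0,0,0,0,0,0.1,0,0,0,0,0,0,0,0]}}

```text
time_s: 21.25
tool_pos: [0.6578, 0.053, 0.0859]
tcp_rot: [[-0.071, -0.052, 0.996], [-0.997, 0.038, -0.069], [-0.034, -0.998, -0.054]]
contact_force: [0.5, 0.7, -0.7]
grip_width: 0.0355
```

```bash
python3 -c "
from h import *
go(.6562,.054,.061,-3.8)"
```

```text
t 21.25 tcp [0.6578 0.053  0.0859] yaw -3.98 tilt [-0.0519  0.0378] F [ 0.5  0.7 -0.7] w 0.0355
move [ 0.    1.   -0.01] turn -0.04
```

Emit:
{"op": "send_rows", "data": {"steps": [0,0.15,0,0,0,0,0.15,0,0,0,0,0.15,0,0,0,0,0.15,0,0,0,0,0.15,0,0,0,0,0.1,0,0,0,0,0.05,0,0,0,0,0.05,0,0,0]}}

```text
time_s: 22.05
tool_pos: [0.6575, 0.0528, 0.0621]
tcp_rot: [[-0.072, -0.05, 0.996], [-0.997, 0.036, -0.07], [-0.032, -0.998, -0.052]]
contact_force: [-0.3, -1.1, 0.2]
grip_width: 0.0351
```

Emit:
{"op": "send_rows", "data": {"steps": [0,0.06,0,0,0,0,0.05,0,0,0]}}

```text
time_s: 22.25
tool_pos: [0.6575, 0.0529, 0.061]
tcp_rot: [[-0.072, -0.05, 0.996], [-0.997, 0.035, -0.07], [-0.031, -0.998, -0.052]]
contact_force: [-4.9, -3.1, 13.4]
grip_width: 0.0353
```

Emit:
{"op": "send_rows", "data": {"steps": [0,-0.02,0,0,1,0,0,0,0,1,0,0,0,0,1,0,-0.3,0,0,1,0,-0.5,0,0,1,0,-0.5,0,0,1,0,-0.5,0,0,1,0,-0.5,0,0,1,0,-0.5,0,0,1,0,-0.5,0,0,1,0,0,0,0,1]}}

```text
time_s: 23.35
tool_pos: [0.6637, 0.0518, 0.1541]
tcp_rot: [[-0.071, -0.045, 0.996], [-0.997, 0.037, -0.069], [-0.034, -0.998, -0.047]]
contact_force: [-0.9, -0.5, -1.0]
grip_width: 0.0914
```

```bash
python3 -c "
from h import *
go(.446,-.252,.13,-3.8)"
```

```text
t 23.35 tcp [0.6637 0.0518 0.1541] yaw -3.95 tilt [-0.045   0.0374] F [-0.9 -0.5 -1. ] w 0.0914
move [12.76  0.9  -7.79] turn -0.03
```

Emit:
{"op": "send_rows", "data": {"steps": [0.4,0,-0.2,0,1,0.6,0,-0.35,0,1,0.6,0,-0.35,0,1,0.6,0,-0.35,0,1,0.6,0,-0.35,0,1,0.6,0,-0.35,0,1,0.6,0,-0.35,0,1,0.6,0,-0.35,0,1,0.6,0,-0.35,0,1,0.6,0,-0.35,0,1,0.6,0,-0.35,0,1,0.6,0,-0.35,0,1]}}

```text
time_s: 24.55
tool_pos: [0.535, -0.1279, 0.1453]
tcp_rot: [[-0.071, -0.061, 0.996], [-0.997, 0.037, -0.069], [-0.032, -0.997, -0.063]]
contact_force: [-0.2, -1.8, -0.4]
grip_width: 0.092
```

```bash
python3 -c "
from h import *
go(.446,-.252,.13,-3.8)"
```

```text
t 24.55 tcp [ 0.535  -0.1279  0.1453] yaw -3.98 tilt [-0.061   0.0366] F [-0.2 -1.8 -0.4] w 0.092
move [ 5.22  0.65 -3.16] turn -0.04
```

Emit:
{"op": "send_rows", "data": {"steps": [0.6,0,-0.35,0,1,0.6,0,-0.35,0,1,0.6,0,-0.35,0,1,0.6,0,-0.35,0,1,0.6,0,-0.35,0,1,0.6,0,-0.35,0,1,0.6,0,-0.35,0,1,0.4,0,-0.3,0,1,0.2,0,-0.2,0,1,0,0,0,0,1]}}

```text
time_s: 25.55
tool_pos: [0.4347, -0.2537, 0.1398]
tcp_rot: [[-0.083, -0.077, 0.994], [-0.996, 0.039, -0.08], [-0.033, -0.996, -0.08]]
contact_force: [-0.1, 0.2, 0.5]
grip_width: 0.0921
```

```bash
python3 -c "
from h import *
go(.446,-.253,.035,-3.8)"
```

```text
t 25.55 tcp [ 0.4347 -0.2537  0.1398] yaw -4.59 tilt [-0.0768  0.039 ] F [-0.1  0.2  0.5] w 0.0921
move [0.07 4.14 0.78] turn -0.17
```

Emit:
{"op": "send_rows", "data": {"steps": [0,0.3,0.2,-0.1,1,0,0.5,0.2,0,1,0,0.5,0.2,0,1,0,0.5,0.1,0,1,0,0.5,0,0,1,0,0.5,0,0,1,0,0.5,0,0,1,0,0.4,0,0,1,0,0,0,0,1]}}

```text
time_s: 26.45
tool_pos: [0.4469, -0.2463, 0.0359]
tcp_rot: [[-0.068, -0.078, 0.995], [-0.997, 0.043, -0.065], [-0.037, -0.996, -0.081]]
contact_force: [-0.3, -1.1, 0.3]
grip_width: 0.0918
```

```bash
python3 -c "
from h import *
go(.446,-.253,.037,-3.8)
c=snap('scene')
im=crop(c,130,85,85,90,6); 
a=np.linspace(0,6.28,60)
for z in(0,.066): draw(im,c,130,85,6,np.array((.446,-.252,z))+np.c_[.018*np.cos(a),.018*np.sin(a),0*a],(0,255,0))
stack([(im,(0,0))],'f1')"
```

```text
t 26.45 tcp [ 0.4469 -0.2463  0.0359] yaw -3.73 tilt [-0.0783  0.0426] F [-0.3 -1.1  0.3] w 0.0918
move [ 0.27 -0.05 -0.02] turn 0.01
```

View pics/f1.png

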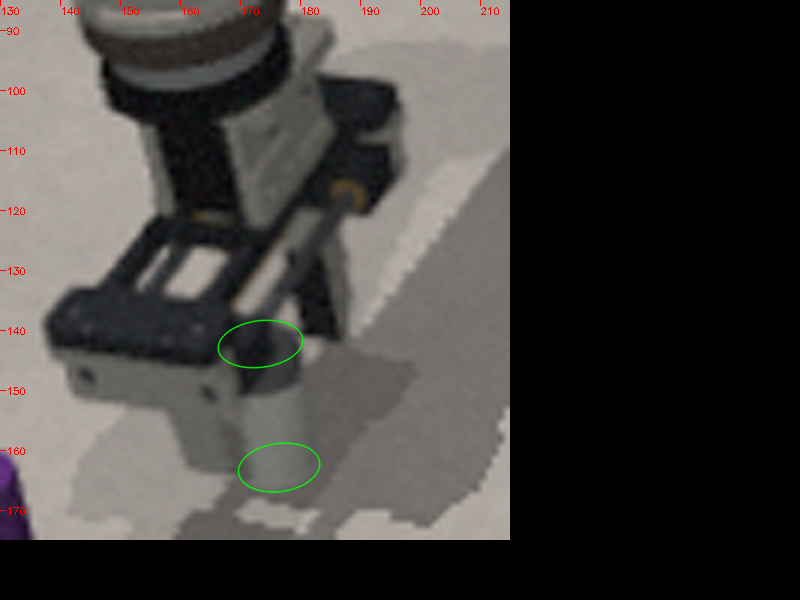

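Emit:
{"op": "send_rows", "data": {"steps": [0.24,-0.05,0,0,1,0,0,0,0,0,0,0,0,0,0,0,0,0,0,0,0,0,0,0,0,0,0,0,0,0,0,0,0,0,0,0,0,0,0,0,0,0,0,0,0,0,0,0,0,0]}}

```text
time_s: 27.5
tool_pos: [0.4488, -0.2548, 0.0404]
tcp_rot: [[-0.069, -0.074, 0.995], [-0.997, 0.039, -0.066], [-0.034, -0.997, -0.076]]
contact_force: [-0.0, -0.3, 0.2]
grip_width: 0.0356
```

Emit:
{"op": "send_rows", "data": {"steps": [0,-0.3,0,0,0,0,-0.5,0,0,0,0,-0.5,0,0,0,0,-0.5,0,0,0,0,-0.5,0,0,0,0,-0.5,0,0,0,0,0,0,0,0]}}

```text
time_s: 28.2
tool_pos: [0.4553, -0.2578, 0.1175]
tcp_rot: [[-0.068, -0.072, 0.995], [-0.997, 0.038, -0.066], [-0.033, -0.997, -0.074]]
contact_force: [1.2, -0.3, -0.1]
grip_width: 0.0355
```

```bash
python3 -c "
from h import *
go(.654,.0055,.12,-3.8)"
```

```text
t 28.2 tcp [ 0.4553 -0.2578  0.1175] yaw -3.78 tilt [-0.0717  0.038 ] F [ 1.2 -0.3 -0.1] w 0.0355
move [-11.05  -0.27   7.21] turn 0.0
```

Emit:
{"op": "send_rows", "data": {"steps": [-0.4,0,0.3,0,0,-0.6,0,0.4,0,0,-0.6,0,0.4,0,0,-0.6,0,0.4,0,0,-0.6,0,0.4,0,0,-0.6,0,0.4,0,0,-0.6,0,0.4,0,0,-0.6,0,0.4,0,0,-0.6,0,0.4,0,0,-0.6,0,0.4,0,0,-0.6,0,0.4,0,0,-0.6,0,0.4,0,0]}}

```text
time_s: 29.4
tool_pos: [0.5875, -0.076, 0.1079]
tcp_rot: [[-0.07, -0.081, 0.994], [-0.997, 0.044, -0.066], [-0.038, -0.996, -0.084]]
contact_force: [-0.2, 0.2, -0.8]
grip_width: 0.0356
```

```bash
python3 -c "
from h import *
go(.6545,.0045,.11,-3.8)"
```

```text
t 29.4 tcp [ 0.5875 -0.076   0.1079] yaw -3.81 tilt [-0.081  0.044] F [-0.2  0.2 -0.8] w 0.0356
move [-3.4  -0.16  2.44] turn -0.0
```

Emit:
{"op": "send_rows", "data": {"steps": [-0.5,0,0.3,0,0,-0.5,0,0.3,0,0,-0.5,0,0.3,0,0,-0.5,0,0.3,0,0,-0.4,0,0.3,0,0,-0.4,0,0.3,0,0,-0.3,0,0.3,0,0,-0.1,0.2,0.1,0,0,0,0.2,0,0,0,0,0,0,0,0]}}

```text
time_s: 30.4
tool_pos: [0.6511, 0.0114, 0.0931]
tcp_rot: [[-0.066, -0.084, 0.994], [-0.997, 0.046, -0.062], [-0.04, -0.995, -0.087]]
contact_force: [0.1, -0.2, -1.2]
grip_width: 0.0354
```

```bash
python3 -c "
from h import *
go(.6545,.0045,.08,-3.8)"
```

```text
t 30.4 tcp [0.6511 0.0114 0.0931] yaw -3.58 tilt [-0.0843  0.0459] F [ 0.1 -0.2 -1.2] w 0.0354
move [0.29 0.5  0.2 ] turn 0.05
```

Emit:
{"op": "send_rows", "data": {"steps": [0.1,0,0.1,0.03,0,0.08,0.1,0.1,0,0,0,0.1,0,0,0,0,0,0,0,0]}}

```text
time_s: 30.8
tool_pos: [0.655, 0.0034, 0.0866]
tcp_rot: [[-0.072, -0.085, 0.994], [-0.997, 0.044, -0.068], [-0.038, -0.995, -0.088]]
contact_force: [-0.4, 0.5, -0.9]
grip_width: 0.0353
```

```bash
python3 -c "
from h import *
go(.6555,.0045,.053,-3.8)
c=snap('scene')
stack([(crop(c,190,170,130,90,6),(0,0))],'g1')"
```

```text
t 30.8 tcp [0.655  0.0034 0.0866] yaw -3.92 tilt [-0.0854  0.0444] F [-0.4  0.5 -0.9] w 0.0353
move [0.01 1.34 0.14] turn -0.03
```

View pics/g1.png

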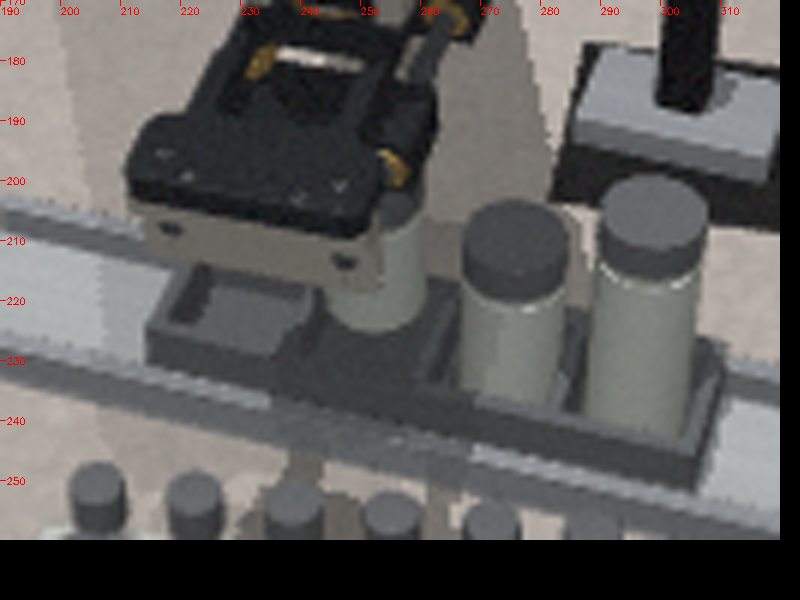

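Emit:
{"op": "send_rows", "data": {"steps": [0,0.15,0.05,0,0,0,0.15,0.03,0,0,0,0.15,0.03,0,0,0,0.15,0,0,0,0,0.15,0,0,0,0,0.1,0,0,0,0,0.1,0,0,0,0,0,0,0,0]}}

```text
time_s: 31.65
tool_pos: [0.6555, 0.0045, 0.0606]
tcp_rot: [[-0.071, -0.086, 0.994], [-0.997, 0.044, -0.068], [-0.038, -0.995, -0.088]]
contact_force: [-0.8, -1.0, -0.2]
grip_width: 0.0355
```

```bash
python3 -c "
from h import *
go(.6555,.0045,.053,-3.8)"
```

```text
t 31.65 tcp [0.6555 0.0045 0.0606] yaw -3.9 tilt [-0.0856  0.0444] F [-0.8 -1.  -0.2] w 0.0355
move [0.01 0.3  0.03] turn -0.02
```

Emit:
{"op": "send_rows", "data": {"steps": [0,0.1,0.02,0,0,0,0.1,0,0,0,0,0.08,0,0,0]}}

```text
time_s: 31.95
tool_pos: [0.6559, 0.0046, 0.0537]
tcp_rot: [[-0.071, -0.084, 0.994], [-0.997, 0.044, -0.068], [-0.038, -0.995, -0.087]]
contact_force: [-0.2, -0.7, -1.3]
grip_width: 0.0354
```

Emit:
{"op": "send_rows", "data": {"steps": [0,0.05,0,0,0]}}

```text
time_s: 32.05
tool_pos: [0.656, 0.0047, 0.0534]
tcp_rot: [[-0.072, -0.084, 0.994], [-0.997, 0.044, -0.068], [-0.038, -0.995, -0.087]]
contact_force: [-4.5, -1.7, 12.1]
grip_width: 0.0353
```

Emit:
{"op": "send_rows", "data": {"steps": [0,-0.02,0,0,1,0,0,0,0,1,0,0,0,0,1,0,-0.3,0,0,1,0,-0.5,0,0,1,0,-0.5,0,0,1,0,-0.5,0,0,1,0,-0.5,0,0,1,0,-0.5,0,0,1,0,-0.4,0,0,1]}}

```text
time_s: 33.05
tool_pos: [0.664, 0.0015, 0.1413]
tcp_rot: [[-0.071, -0.082, 0.994], [-0.997, 0.044, -0.068], [-0.039, -0.996, -0.085]]
contact_force: [0.2, -0.7, -1.1]
grip_width: 0.0919
```

Emit:
{"op": "send_rows", "data": {"steps": [0.4,0,0,0,1,0.6,0,-0.1,0,1,0.6,0,-0.1,0,1,0.6,0,-0.1,0,1,0.6,0,-0.1,0,1,0.6,0,-0.1,0,1,0.6,0,-0.1,0,1,0.6,0,0,0,1,0.3,0,0,0,1,0,0,0,0,1]}}

```text
time_s: 34.05
tool_pos: [0.6365, -0.1354, 0.1367]
tcp_rot: [[-0.077, -0.084, 0.993], [-0.996, 0.043, -0.074], [-0.036, -0.996, -0.087]]
contact_force: [0.0, 0.6, -0.5]
grip_width: 0.0917
```

```bash
python3 -c "
from h import *
go(.5,.1,.1)
c=snap('scene');t=snap('top')
stack([(crop(c,265,145,95,80,5),(0,0)),(crop(t,175,185,65,50,6),(0,300)),(crop(t,175,130,135,55,3),(395,410)),(crop(c,210,190,120,65,3),(395,205))],'i1')"
```

```text
t 34.05 tcp [ 0.6365 -0.1354  0.1367] yaw -4.24 tilt [-0.0842  0.0429] F [ 0.   0.6 -0.5] w 0.0917
move [-8.91  2.32 -5.99] turn None
```

View pics/i1.png

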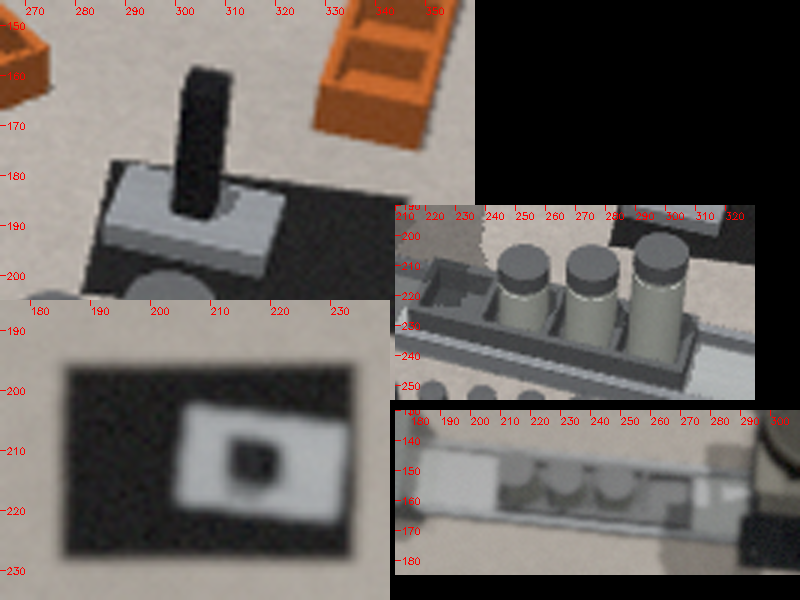

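```bash
python3 -c "
from h import *
t,c=load('top'),load('scene')
for n,cam,z,pts in(('foot top',t,.018,((206.2,202),(233.3,205.2),(231,222.2),(204,219.2))),('foot scene',c,.018,((290.4,177.6),(322,184.4),(318.2,197.4),(285.6,190.2))),('mat top',t,.002,((186,196.2),(234,196.2),(233.7,228.2),(185.7,227.8)))):
  P=np.array([at(cam,u,z) for u in pts]); e=[np.linalg.norm(P[i]-P[(i+1)%4]).round(4) for i in range(4)]
  d=P[1]+P[2]-P[0]-P[3]; d=d if d[1]>0 else -d
  print(n,P.mean(0).round(4),'yaw',np.degrees(np.arctan2(d[1],d[0])).round(1),e)
print('stem top: ',tri(t,(217.2,212),c,(307,159.5)))
"
```

```text
foot top [0.4847 0.0924 0.018 ] yaw 84.9 [np.float64(0.0817), np.float64(0.0511), np.float64(0.0811), np.float64(0.0517)]
foot scene [0.4913 0.0953 0.018 ] yaw 84.1 [np.float64(0.0794), np.float64(0.0495), np.float64(0.0791), np.float64(0.0497)]
mat top [0.4849 0.1205 0.002 ] yaw 91.2 [np.float64(0.146), np.float64(0.0969), np.float64(0.1451), np.float64(0.0958)]
stem top:  (array([0.4818294 , 0.09215574, 0.09335369]), np.float64(0.005991070196112966))
```

Emit:
{"op": "send_rows", "data": {"steps": [0,0,-0.4,0,1,0,0,-0.6,0,1,0,0,-0.6,0,1,0,0,-0.6,0,1,-0.3,0,-0.6,0,1,-0.5,0,-0.6,0,1,-0.6,0,-0.6,0,1,-0.6,0,-0.6,0,1,-0.6,0,-0.5,0,1,-0.6,0,-0.3,0,1,-0.6,0,0,0,1,-0.6,0,0,0,1]}}

```text
time_s: 35.35
tool_pos: [0.4988, 0.0025, 0.1549]
tcp_rot: [[-0.058, -0.085, 0.995], [-0.998, 0.043, -0.055], [-0.039, -0.995, -0.087]]
contact_force: [0.2, -0.1, -0.0]
grip_width: 0.0916
```

```bash
python3 -c "
from h import *
go(.491,.0945,.13,-5.4)"
```

```text
t 35.35 tcp [0.4988 0.0025 0.1549] yaw -3.15 tilt [-0.0849  0.0434] F [ 0.2 -0.1 -0. ] w 0.0916
move [-3.62  1.18 -0.43] turn 0.49
```

Emit:
{"op": "send_rows", "data": {"steps": [-0.4,0,-0.1,0.1,1,-0.5,0,-0.1,0.1,1,-0.5,0,0,0.1,1,-0.5,0,0,0.1,1,-0.5,0,0,0.1,1,-0.5,0.1,0,0,1,-0.4,0.2,0,0,1,-0.1,0.2,0,0,1,0,0,0,0,1]}}

```text
time_s: 36.25
tool_pos: [0.5025, 0.0993, 0.1451]
tcp_rot: [[-0.097, -0.084, 0.992], [-0.995, 0.047, -0.093], [-0.038, -0.995, -0.088]]
contact_force: [0.6, 0.0, -0.3]
grip_width: 0.092
```

```bash
python3 -c "
from h import *
go(.491,.0945,.052,-5.4)"
```

```text
t 36.25 tcp [0.5025 0.0993 0.1451] yaw -5.35 tilt [-0.0835  0.0466] F [ 0.6  0.  -0.3] w 0.092
move [ 0.38  3.73 -0.11] turn 0.01
```

Emit:
{"op": "send_rows", "data": {"steps": [0.15,0.2,-0.1,0,1,0.1,0.4,0,0,1,0,0.5,0,0,1,0,0.5,0,0,1,0,0.5,0,0,1,0,0.5,0,0,1,0,0.4,0,0,1,0,0.3,0,0,1,0,0,0,0,1]}}

```text
time_s: 37.15
tool_pos: [0.4899, 0.0937, 0.0534]
tcp_rot: [[-0.1, -0.088, 0.991], [-0.994, 0.045, -0.097], [-0.036, -0.995, -0.092]]
contact_force: [-0.1, -0.3, 0.8]
grip_width: 0.0921
```

```bash
python3 -c "
from h import *
go(.491,.0945,.052,-5.4)"
```

```text
t 37.15 tcp [0.4899 0.0937 0.0534] yaw -5.57 tilt [-0.0877  0.0453] F [-0.1 -0.3  0.8] w 0.0921
move [-0.03  0.05  0.05] turn -0.04
```

Right on target, so I close on the stem.

Emit:
{"op": "send_rows", "data": {"steps": [0,0,0,0,0,0,0,0,0,0,0,0,0,0,0,0,0,0,0,0,0,0,0,0,0,0,0,0,0,0,0,0,0,0,0,0,0,0,0,0,0,0,0,0,0,0,0,0,0,0,0,0,0,0,0]}}

```text
time_s: 38.25
tool_pos: [0.4911, 0.0943, 0.0553]
tcp_rot: [[-0.1, -0.085, 0.991], [-0.994, 0.045, -0.096], [-0.037, -0.995, -0.089]]
contact_force: [-1.3, 0.5, 0.7]
grip_width: 0.0195
```

```bash
python3 -c "
from h import *
go(.491,.0945,.09,-3.8); print(ctrl.read_state()['wrist_torque'])"
```

```text
t 38.25 tcp [0.4911 0.0943 0.0553] yaw -5.55 tilt [-0.0848  0.0453] F [-1.3  0.5  0.7] w 0.0195
move [-0.06 -1.38 -0.13] turn -0.38
[-0.03234533 -0.10550747  0.01062903]
```

Emit:
{"op": "send_rows", "data": {"steps": [0,-0.2,0,0,0,0,-0.4,0,0,0,0,-0.5,0,0,0,0,-0.5,0,0,0,0,-0.5,0,-0.1,0,0,-0.3,0,-0.1,0,0,0,0,-0.1,0,0,0,0,0,0]}}

```text
time_s: 39.05
tool_pos: [0.4971, 0.0906, 0.1208]
tcp_rot: [[-0.074, -0.083, 0.994], [-0.996, 0.045, -0.071], [-0.039, -0.996, -0.086]]
contact_force: [0.3, -0.3, -3.9]
grip_width: 0.0197
```

```bash
python3 -c "
from h import *
go(.52,-.125,.12,-3.8); print(ctrl.read_state()['wrist_torque'])
c=snap('scene')
stack([(crop(c,250,130,110,90,7),(0,0))],'j1')"
```

```text
t 39.05 tcp [0.4971 0.0906 0.1208] yaw -4.07 tilt [-0.0834  0.0447] F [ 0.3 -0.3 -3.9] w 0.0197
move [ 8.53 -0.43  1.52] turn -0.06
[-0.08662299 -0.26954717  0.01837362]
```

View pics/j1.png

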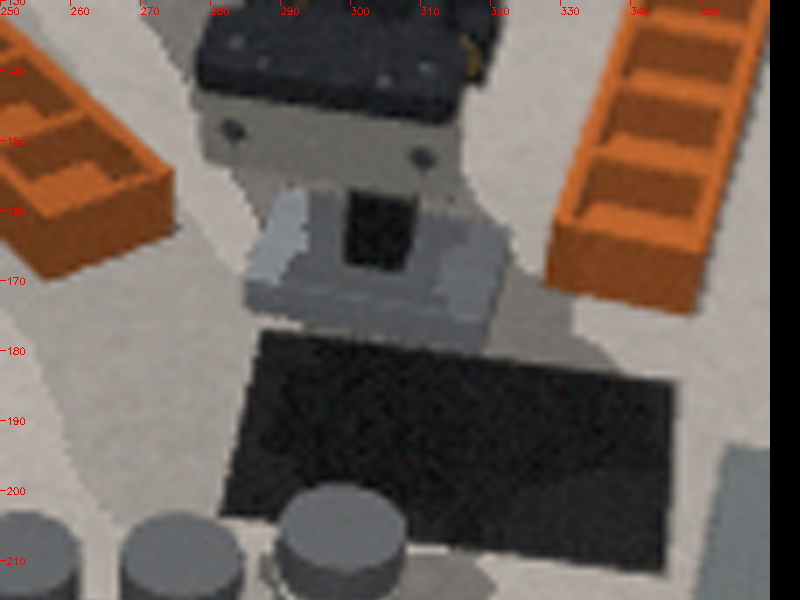

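Emit:
{"op": "send_rows", "data": {"steps": [0.3,0,0,0,0,0.5,0,0.05,0,0,0.6,0,0.05,0,0,0.6,0,0.05,0,0,0.6,0,0.05,0,0,0.6,0,0.1,0,0,0.6,0,0.1,0,0,0.6,0,0.1,0,0,0.6,0,0.1,0,0,0.6,0,0.1,0,0,0.6,0,0.1,0,0,0.6,0,0.1,0,0]}}

```text
time_s: 40.3
tool_pos: [0.5036, -0.0978, 0.108]
tcp_rot: [[-0.077, -0.091, 0.993], [-0.996, 0.044, -0.073], [-0.037, -0.995, -0.094]]
contact_force: [-0.3, -0.1, -2.4]
grip_width: 0.0195
```

```bash
python3 -c "
from h import *
go(.646,-.125,.12,-3.8)"
```

```text
t 40.3 tcp [ 0.5036 -0.0978  0.108 ] yaw -4.22 tilt [-0.0906  0.0439] F [-0.3 -0.1 -2.4] w 0.0195
move [ 0.63 -1.04  5.69] turn -0.09
```

Emit:
{"op": "send_rows", "data": {"steps": [0.2,-0.1,0.3,0,0,0.2,-0.1,0.5,-0.05,0,0.2,-0.1,0.5,-0.05,0,0.1,-0.1,0.5,0,0,0,-0.1,0.5,0,0,0,-0.1,0.5,0,0,0,-0.1,0.5,0,0,0,0,0.5,0,0,0,0,0.5,0,0,0,0,0.5,0,0,0,0,0.3,0,0,0,0,0,0,0]}}

```text
time_s: 41.5
tool_pos: [0.6411, -0.1277, 0.1127]
tcp_rot: [[-0.07, -0.088, 0.994], [-0.997, 0.049, -0.065], [-0.042, -0.995, -0.092]]
contact_force: [-0.4, -0.2, -4.1]
grip_width: 0.0199
```

```bash
python3 -c "
from h import *
go(.646,-.125,.10,-3.8)
c=snap('scene'); x,y,k=165,165,6
im=crop(c,x,y,130,95,k)
stack([(im,(0,0))],'k1')"
```

```text
t 41.5 tcp [ 0.6411 -0.1277  0.1127] yaw -3.77 tilt [-0.0884  0.0485] F [-0.4 -0.2 -4.1] w 0.0199
move [-0.1   0.49  0.24] turn 0.01
```

View pics/k1.png

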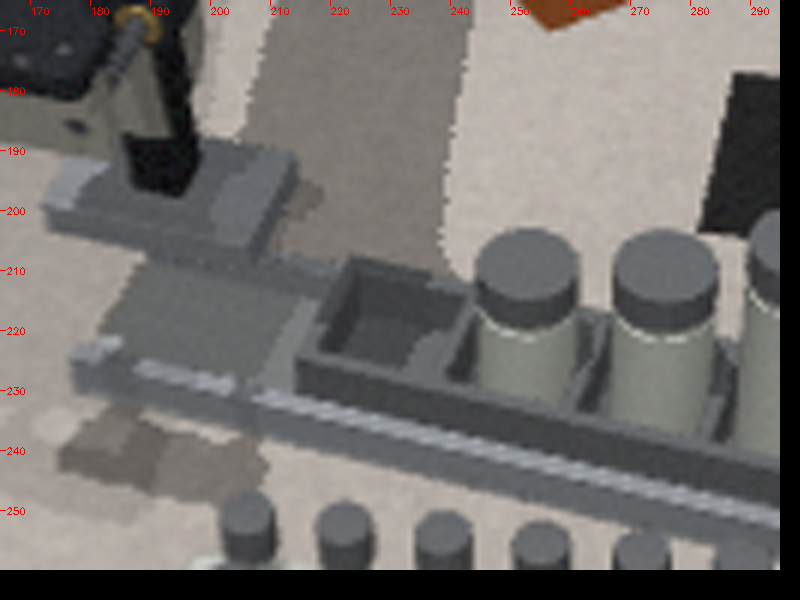

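```bash
cat >> h.py <<'E'
def foot(s,tilted=True,d=.0533):
    R=np.array(s["tcp_rot"]);p=np.array(s["tool_pos"])
    o=p+d*R[:,1]
    L,W=-R[:,0],R[:,2]; N=-R[:,1]
    if not tilted: L=L*[1,1,0];W=W*[1,1,0];N=np.array([0,0,1.])
    return o,{(a,b,h):o+L*a*.04+W*b*.024+N*h*.016 for a in(1,-1) for b in(1,-1) for h in(0,1)}
E
python3 -c "
from h import *
s=ctrl.read_state();c=load('scene')
print('measured: (-1,1,0)~172.5,202.5 (1,1,0)~207.5,208.7 (1,1,1)~206.7,205.8 (1,-1,1)~214.7,190.8')
for tl in(True,False):
  o,C=foot(s,tl); print(tl,o)
  for k in((-1,1,0),(1,1,0),(1,1,1),(1,-1,1)): print(k,C[k].round(4),proj(c,C[k]).round(1))
print('carrier rear', (np.array([.6523,.029,0])-.099*U).round(4), 'near corner seen',at(c,(214.7,224),.035))
"
```

```text
measured: (-1,1,0)~172.5,202.5 (1,1,0)~207.5,208.7 (1,1,1)~206.7,205.8 (1,-1,1)~214.7,190.8
True [ 0.63564853 -0.12497041  0.05960456]
(-1, 1, 0) [ 0.6567 -0.1664  0.0557] [[174.1 204.4]]
(1, 1, 0) [ 0.6623 -0.0867  0.0591] [[208.2 210.8]]
(1, 1, 1) [ 0.6637 -0.0874  0.075 ] [[207.1 205.7]]
(1, -1, 1) [ 0.616  -0.0843  0.0794] [[215.2 189.7]]
False [ 0.63564853 -0.12497041  0.05960456]
(-1, 1, 0) [ 0.6567 -0.1664  0.0596] [[173.8 203. ]]
(1, 1, 0) [ 0.6623 -0.0867  0.0596] [[208.2 210.7]]
(1, 1, 1) [ 0.6623 -0.0867  0.0756] [[207.6 205.1]]
(1, -1, 1) [ 0.6146 -0.0835  0.0756] [[215.9 190.7]]
carrier rear [ 0.6458 -0.0698  0.    ] near corner seen [ 0.67392085 -0.0703255   0.035     ]
```

Emit:
{"op": "send_rows", "data": {"steps": [0,0.1,0.2,0,0,0,0.2,0.1,0,0,0,0.2,0,0,0,0,0.2,0,0,0,0,0,0,0,0]}}

```text
time_s: 42.05
tool_pos: [0.6447, -0.1273, 0.0925]
tcp_rot: [[-0.069, -0.092, 0.993], [-0.997, 0.048, -0.065], [-0.042, -0.995, -0.095]]
contact_force: [-0.1, 0.3, -3.3]
grip_width: 0.0197
```

```bash
python3 -c "
from h import *
go(.6475,-.13,.066,-3.77)"
```

```text
t 42.05 tcp [ 0.6447 -0.1273  0.0925] yaw -3.74 tilt [-0.0917  0.0482] F [-0.1  0.3 -3.3] w 0.0197
move [0.14 1.04 0.22] turn 0.01
```

Emit:
{"op": "send_rows", "data": {"steps": [0.05,0.1,0.15,0,0,0.03,0.2,0.06,0,0,0,0.2,0,0,0,0,0.15,0,0,0,0,0,0,0,0]}}

```text
time_s: 42.55
tool_pos: [0.6482, -0.1294, 0.0741]
tcp_rot: [[-0.07, -0.092, 0.993], [-0.997, 0.048, -0.065], [-0.042, -0.995, -0.095]]
contact_force: [-0.3, -0.1, -3.8]
grip_width: 0.0197
```

```bash
python3 -c "
from h import *
go(.6475,-.13,.066,-3.77)"
```

```text
t 42.55 tcp [ 0.6482 -0.1294  0.0741] yaw -3.76 tilt [-0.0921  0.0481] F [-0.3 -0.1 -3.8] w 0.0197
move [0.04 0.32 0.  ] turn 0.0
```

Emit:
{"op": "send_rows", "data": {"steps": [0,0.12,0,0,0,0,0.12,0,0,0,0,0.08,0,0,0,0,0,0,0,0]}}

```text
time_s: 42.95
tool_pos: [0.6475, -0.1288, 0.0656]
tcp_rot: [[-0.069, -0.092, 0.993], [-0.997, 0.048, -0.065], [-0.042, -0.995, -0.095]]
contact_force: [-0.5, 1.2, -3.6]
grip_width: 0.0201
```

```bash
python3 -c "
from h import *
go(.6475,-.13,.066,-3.77)
c=snap('scene'); x,y,k=165,165,6
im=crop(c,x,y,130,95,k)
stack([(im,(0,0))],'l1')"
```

```text
t 42.95 tcp [ 0.6475 -0.1288  0.0656] yaw -3.75 tilt [-0.092   0.0481] F [-0.5  1.2 -3.6] w 0.0201
move [ 0.05 -0.02  0.  ] turn 0.0
```

View pics/l1.png

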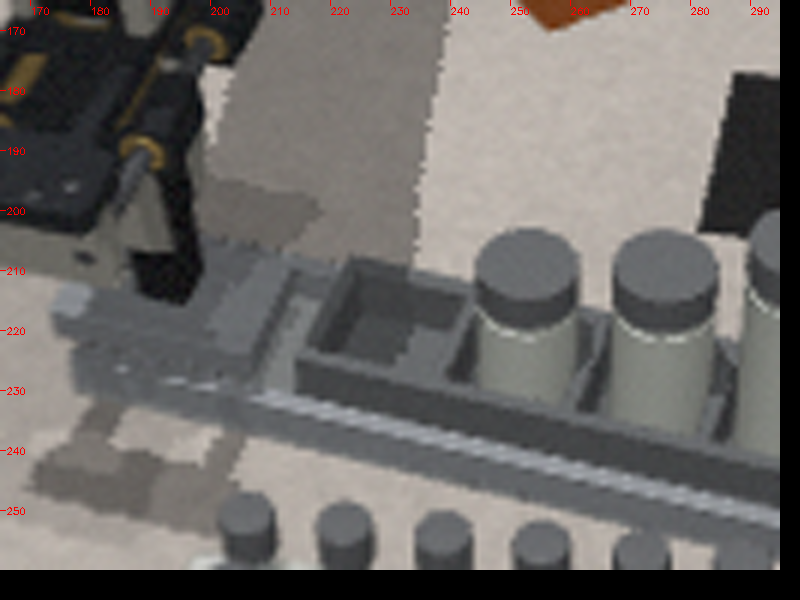

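Emit:
{"op": "send_rows", "data": {"steps": [-0.08,0,0,0,0,-0.08,0,0,0,0,-0.08,0,0,0,0,-0.08,0,0,0,0,-0.08,0,0,0,0]}}

```text
time_s: 43.5
tool_pos: [0.6488, -0.1182, 0.0669]
tcp_rot: [[-0.07, -0.091, 0.993], [-0.997, 0.048, -0.065], [-0.042, -0.995, -0.094]]
contact_force: [-0.5, -0.4, -3.4]
grip_width: 0.0199
```

Emit:
{"op": "send_rows", "data": {"steps": [-0.08,0,0,0,0,-0.08,0,0,0,0,-0.08,0,0,0,0,-0.08,0,0,0,0,-0.08,0,0,0,0]}}

```text
time_s: 44.0
tool_pos: [0.6495, -0.1096, 0.0675]
tcp_rot: [[-0.07, -0.091, 0.993], [-0.997, 0.044, -0.066], [-0.038, -0.995, -0.094]]
contact_force: [0.3, -3.8, -3.5]
grip_width: 0.02
```

Emit:
{"op": "send_rows", "data": {"steps": [-0.08,0.004,0,0,0,-0.08,0.004,0,0,0,-0.08,0.004,0,0,0,-0.08,0.004,0,0,0,0,0,0,0,0,-0.08,0.004,0,0,0,-0.08,0.004,0,0,0,-0.08,0.004,0,0,0,-0.08,0.004,0,0,0,0,0,0,0,0]}}

```text
time_s: 45.0
tool_pos: [0.6507, -0.1, 0.0678]
tcp_rot: [[-0.074, -0.09, 0.993], [-0.997, 0.036, -0.071], [-0.029, -0.995, -0.093]]
contact_force: [-0.5, -3.9, -2.7]
grip_width: 0.0194
```

```bash
python3 -c "
from h import *
go(.65,0,.066,-3.77)"
```

```text
t 45.0 tcp [ 0.6507 -0.1     0.0678] yaw -4.11 tilt [-0.0905  0.0359] F [-0.5 -3.9 -2.7] w 0.0194
move [-3.98  0.22 -0.31] turn -0.08
```

Emit:
{"op": "send_rows", "data": {"steps": [-0.1,0.005,0,-0.04,0,-0.1,0.005,0,-0.04,0,-0.1,0.005,0,0,0,-0.1,0.005,0,0,0,-0.1,0.005,0,0,0,0,0,0,0,0,-0.1,0.005,0,0,0,-0.1,0.005,0,0,0,-0.1,0.005,0,0,0,-0.1,0.005,0,0,0,-0.1,0.005,0,0,0,0,0,0,0,0]}}

```text
time_s: 46.2
tool_pos: [0.6527, -0.0793, 0.068]
tcp_rot: [[-0.07, -0.09, 0.993], [-0.997, 0.029, -0.068], [-0.023, -0.995, -0.092]]
contact_force: [-0.6, -2.1, -3.8]
grip_width: 0.0202
```

Emit:
{"op": "send_rows", "data": {"steps": [-0.1,0.005,0,0,0,-0.1,0.005,0,0,0,-0.1,0.005,0,0,0,-0.1,0.005,0,0,0,-0.1,0.005,0,0,0,0,0,0,0,0,-0.1,0.005,0,0,0,-0.1,0.005,0,0,0,-0.1,0.005,0,0,0,-0.1,0.005,0,0,0,-0.1,0.005,0,0,0,0,0,0,0,0]}}

```text
time_s: 47.4
tool_pos: [0.654, -0.0634, 0.0684]
tcp_rot: [[-0.075, -0.092, 0.993], [-0.997, 0.018, -0.074], [-0.011, -0.996, -0.093]]
contact_force: [-0.2, -1.8, -3.6]
grip_width: 0.02
```

```bash
python3 -c "
from h import *
go(.655,0,.066,-3.77)"
```

```text
t 47.4 tcp [ 0.654  -0.0634  0.0684] yaw -4.24 tilt [-0.0923  0.0178] F [-0.2 -1.8 -3.6] w 0.02
move [-2.53  0.14 -0.14] turn -0.1
```

Emit:
{"op": "send_rows", "data": {"steps": [-0.1,0.005,0,-0.06,0,-0.1,0.005,0,-0.06,0,-0.1,0.005,0,0,0,-0.1,0.005,0,0,0,-0.1,0.005,0,0,0,0,0,0,0,0,-0.1,0.005,0,0,0,-0.1,0.005,0,0,0,-0.1,0.005,0,0,0,-0.1,0.005,0,0,0,-0.1,0.005,0,0,0,0,0,0,0,0]}}

```text
time_s: 48.6
tool_pos: [0.6558, -0.049, 0.0688]
tcp_rot: [[-0.071, -0.093, 0.993], [-0.998, 0.005, -0.07], [0.002, -0.996, -0.093]]
contact_force: [0.4, -2.1, -3.5]
grip_width: 0.0199
```

Emit:
{"op": "send_rows", "data": {"steps": [-0.1,0.005,0,-0.04,0,-0.1,0.005,0,-0.04,0,-0.1,0.005,0,0,0,-0.1,0.005,0,0,0,-0.1,0.005,0,0,0,0,0,0,0,0,-0.1,0.005,0,0,0,-0.1,0.005,0,0,0,-0.1,0.005,0,0,0,-0.1,0.005,0,0,0,-0.1,0.005,0,0,0,0,0,0,0,0]}}

```text
time_s: 49.8
tool_pos: [0.657, -0.0379, 0.0692]
tcp_rot: [[-0.07, -0.096, 0.993], [-0.997, -0.013, -0.072], [0.02, -0.995, -0.095]]
contact_force: [0.2, -2.7, -2.6]
grip_width: 0.0201
```

```bash
python3 -c "
from h import *
go(.655,0,.066,-3.77)"
```

```text
t 49.8 tcp [ 0.657  -0.0379  0.0692] yaw -4.15 tilt [-0.0963 -0.0133] F [ 0.2 -2.7 -2.6] w 0.0201
move [-1.51  0.11 -0.18] turn -0.08
```

Emit:
{"op": "send_rows", "data": {"steps": [0.12,0,0,0,0,0,0.08,0,0,0,0,0.08,0,0,0,0,0.08,0,0,0]}}

```text
time_s: 50.2
tool_pos: [0.6564, -0.038, 0.0629]
tcp_rot: [[-0.069, -0.095, 0.993], [-0.998, -0.009, -0.07], [0.016, -0.995, -0.095]]
contact_force: [-0.5, -4.1, -1.5]
grip_width: 0.0197
```

Emit:
{"op": "send_rows", "data": {"steps": [0,0.06,0,0,0,0,0.06,0,0,0]}}

```text
time_s: 50.4
tool_pos: [0.6562, -0.0381, 0.0599]
tcp_rot: [[-0.069, -0.095, 0.993], [-0.997, -0.009, -0.07], [0.016, -0.995, -0.095]]
contact_force: [-2.4, -3.7, 9.6]
grip_width: 0.0198
```

Emit:
{"op": "send_rows", "data": {"steps": [0,0.06,0,0,0,0,0.06,0,0,0]}}

```text
time_s: 50.6
tool_pos: [0.6563, -0.038, 0.0599]
tcp_rot: [[-0.069, -0.095, 0.993], [-0.997, -0.01, -0.07], [0.017, -0.995, -0.094]]
contact_force: [-3.7, -3.1, 9.9]
grip_width: 0.0198
```

Emit:
{"op": "send_rows", "data": {"steps": [-0.1,0.02,0,-0.02,0,-0.1,0.02,0,-0.02,0,-0.1,0.02,0,-0.02,0,-0.1,0.02,0,0,0,-0.1,0.02,0,0,0,0,0,0,0,0]}}

```text
time_s: 51.2
tool_pos: [0.6563, -0.0366, 0.0608]
tcp_rot: [[-0.07, -0.097, 0.993], [-0.997, -0.026, -0.073], [0.033, -0.995, -0.095]]
contact_force: [0.4, -1.4, -1.9]
grip_width: 0.0196
```

```bash
python3 -c "
from h import *
go(.657,0,.06,-3.77)"
```

```text
t 51.2 tcp [ 0.6563 -0.0366  0.0608] yaw -4.19 tilt [-0.0973 -0.0256] F [ 0.4 -1.4 -1.9] w 0.0196
move [-1.46 -0.01 -0.08] turn -0.09
```

Emit:
{"op": "send_rows", "data": {"steps": [0.05,0.02,0,0,0,0,0,0,0,1,0,0,0,0,1,0,0,0,0,1,0,0,0,0,1,0,0,0,0,1]}}

```text
time_s: 51.8
tool_pos: [0.6567, -0.0321, 0.0608]
tcp_rot: [[-0.067, -0.096, 0.993], [-0.997, -0.019, -0.069], [0.025, -0.995, -0.094]]
contact_force: [-0.4, -0.3, 0.4]
grip_width: 0.0552
```

```bash
python3 -c "
from h import *
go(.658,-.036,.034,-3.77); c=snap('scene')
stack([(crop(c,195,165,130,95,6),(0,0))],'m1')"
```

```text
t 51.8 tcp [ 0.6567 -0.0321  0.0608] yaw -3.97 tilt [-0.0956 -0.0189] F [-0.4 -0.3  0.4] w 0.0552
move [0.12 1.07 0.16] turn -0.04
```

View pics/m1.png

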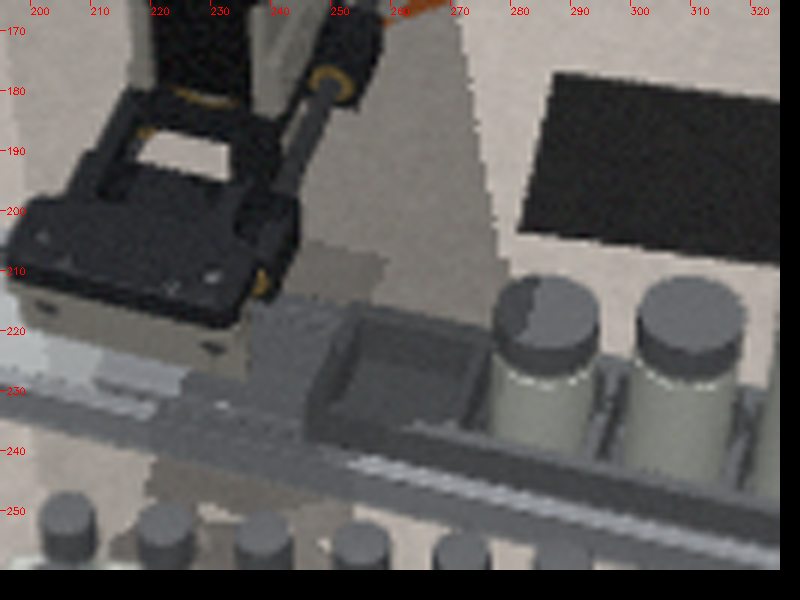

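```bash
python3 -c "
from h import *
c=load('scene'); print(at(c,(246,238),.035), at(c,(253.5,217),.035))
"
```

```text
[0.69753005 0.00397243 0.035     ] [0.63451233 0.00479852 0.035     ]
```

Emit:
{"op": "send_rows", "data": {"steps": [0.1,0.2,0.1,-0.04,1,0.05,0.3,0.05,0,1,0,0.3,0,0,1,0,0.1,0,0,1,0,0,0,0,1]}}

```text
time_s: 52.35
tool_pos: [0.658, -0.0372, 0.0355]
tcp_rot: [[-0.064, -0.096, 0.993], [-0.998, -0.019, -0.066], [0.025, -0.995, -0.095]]
contact_force: [-0.4, 0.0, -0.2]
grip_width: 0.0913
```

```bash
python3 -c "
from h import *
go(.658,-.037,.035,-3.77)"
```

```text
t 52.35 tcp [ 0.658  -0.0372  0.0355] yaw -3.79 tilt [-0.0961 -0.0189] F [-0.4  0.  -0.2] w 0.0913
move [-0.01  0.02  0.  ] turn -0.01
```

Emit:
{"op": "send_rows", "data": {"steps": [0,0,0,0,0,0,0,0,0,0,0,0,0,0,0,0,0,0,0,0,0,0,0,0,0,0,0,0,0,0,0,0,0,0,0,0,0,0,0,0,0,0,0,0,0,0,0,0,0,0,0,0,0,0,0]}}

```text
time_s: 53.45
tool_pos: [0.655, -0.0365, 0.0368]
tcp_rot: [[-0.063, -0.102, 0.993], [-0.998, -0.02, -0.065], [0.026, -0.995, -0.101]]
contact_force: [1.4, -0.7, -1.2]
grip_width: 0.0198
```

Emit:
{"op": "send_rows", "data": {"steps": [0.03,-0.1,0,0,0,0,-0.06,0,0,0,0,0,0,0,0]}}

```text
time_s: 53.75
tool_pos: [0.6553, -0.0376, 0.0395]
tcp_rot: [[-0.063, -0.102, 0.993], [-0.998, -0.019, -0.065], [0.026, -0.995, -0.101]]
contact_force: [-0.5, 0.7, -3.7]
grip_width: 0.0198
```

```bash
python3 -c "
from h import *
go(.658,-.037,.037,-3.77)"
```

```text
t 53.75 tcp [ 0.6553 -0.0376  0.0395] yaw -3.76 tilt [-0.1022 -0.0194] F [-0.5  0.7 -3.7] w 0.0198
move [-0.03  0.09  0.12] turn 0.0
```

Emit:
{"op": "send_rows", "data": {"steps": [-0.12,0,0,0,0,-0.12,0,0,0,0,-0.12,0,0,0,0,-0.12,0,0,0,0,0,0,0,0,0]}}

```text
time_s: 54.25
tool_pos: [0.6556, -0.0352, 0.039]
tcp_rot: [[-0.068, -0.105, 0.992], [-0.997, -0.032, -0.072], [0.039, -0.994, -0.102]]
contact_force: [0.3, 0.2, -3.0]
grip_width: 0.0199
```

Emit:
{"op": "send_rows", "data": {"steps": [-0.12,0,0,0,0,-0.12,0,0,0,0,-0.12,0,0,0,0,-0.12,0,0,0,0,0,0,0,0,0]}}

```text
time_s: 54.75
tool_pos: [0.6557, -0.0339, 0.0392]
tcp_rot: [[-0.072, -0.108, 0.992], [-0.996, -0.047, -0.078], [0.055, -0.993, -0.104]]
contact_force: [-0.2, 1.1, -3.7]
grip_width: 0.0199
```

```bash
python3 -c "
from h import *
go(.66,0,.039,-3.77)"
```

```text
t 54.75 tcp [ 0.6557 -0.0339  0.0392] yaw -4.47 tilt [-0.1081 -0.0466] F [-0.2  1.1 -3.7] w 0.0199
move [-1.36 -0.08  0.07] turn -0.15
```

```bash
python3 -c "
from h import *
s=ctrl.read_state(); q=np.array(s['joint_positions'])
lim=np.array([[-2.88, 2.88], [-0.31, 2.03], [-1.54, 1.56], [0.2, 2.42], [-1.41, 4.55], [0.19, 2.02], [-2.57, 2.57]])
print(q.round(3)); print((q-lim[:,0]).round(3)); print((lim[:,1]-q).round(3)); print(np.round(s['joint_torque'],1))"
```

```text
[ 0.4    0.852 -0.637  1.536  0.581  1.068 -0.493]
[3.28  1.162 0.903 1.336 1.991 0.878 2.077]
[2.48  1.178 2.197 0.884 3.969 0.952 3.063]
[  0.1 -68.  -13.7 -22.1   0.1   0.8  -0. ]
```

Emit:
{"op": "send_rows", "data": {"steps": [-0.12,0,0,0,0]}}

```text
time_s: 54.85
tool_pos: [0.6559, -0.0331, 0.0392]
tcp_rot: [[-0.073, -0.108, 0.991], [-0.996, -0.05, -0.079], [0.058, -0.993, -0.104]]
contact_force: [-1.6, -6.9, 2.1]
grip_width: 0.0196
```

Emit:
{"op": "send_rows", "data": {"steps": [-0.12,0,0,0,0]}}

```text
time_s: 54.95
tool_pos: [0.656, -0.0325, 0.0393]
tcp_rot: [[-0.074, -0.109, 0.991], [-0.995, -0.053, -0.08], [0.061, -0.993, -0.105]]
contact_force: [-2.6, -7.7, 1.6]
grip_width: 0.0197
```

Emit:
{"op": "send_rows", "data": {"steps": [0,0,0,0,0]}}

```text
time_s: 55.05
tool_pos: [0.6558, -0.0327, 0.0393]
tcp_rot: [[-0.074, -0.11, 0.991], [-0.995, -0.054, -0.08], [0.062, -0.993, -0.105]]
contact_force: [-0.4, -0.5, -2.2]
grip_width: 0.0198
```

Emit:
{"op": "send_rows", "data": {"steps": [0.12,0,0,0,0]}}

```text
time_s: 55.15
tool_pos: [0.6557, -0.0339, 0.0394]
tcp_rot: [[-0.073, -0.109, 0.991], [-0.996, -0.052, -0.079], [0.06, -0.993, -0.105]]
contact_force: [0.4, -0.3, -3.1]
grip_width: 0.0201
```

```bash
python3 -c "
from h import *
c=snap('scene');t=snap('top')
stack([(crop(c,215,180,130,100,5),(0,0)),(crop(t,150,120,130,60,4),(0,360)),],'n1')"
```

```text
(no output)
```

View pics/n1.png

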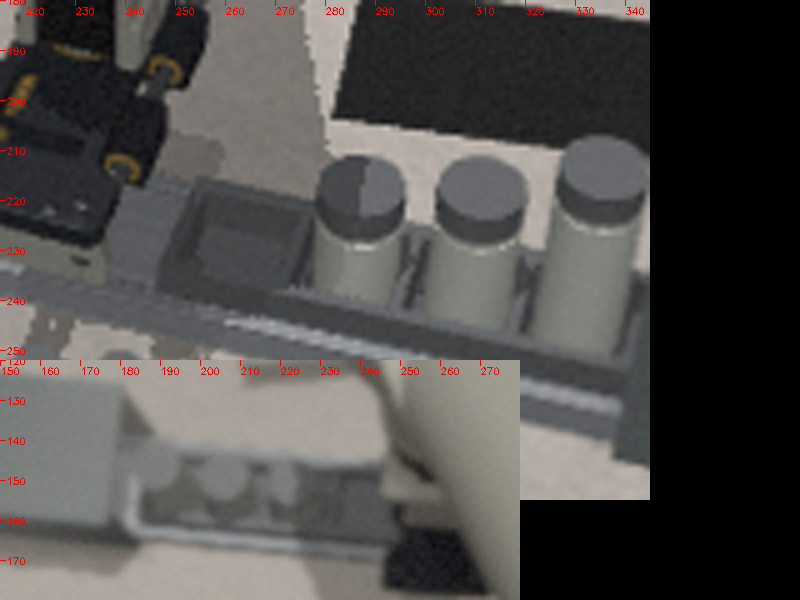

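Emit:
{"op": "send_rows", "data": {"steps": [-0.1,-0.02,0,-0.08,0,-0.2,0,0,-0.06,0,-0.2,0,0,0,0,-0.2,0,0,0,0]}}

```text
time_s: 55.65
tool_pos: [0.6565, -0.028, 0.0398]
tcp_rot: [[-0.066, -0.112, 0.991], [-0.995, -0.067, -0.074], [0.075, -0.991, -0.108]]
contact_force: [-1.8, -7.4, 1.5]
grip_width: 0.02
```

```bash
python3 -c "
from h import *
go(.66,0,.039,-3.77)"
```

```text
t 55.65 tcp [ 0.6565 -0.028   0.0398] yaw -4.24 tilt [-0.1125 -0.0672] F [-1.8 -7.4  1.5] w 0.02
move [-1.13 -0.06  0.06] turn -0.1
```

Emit:
{"op": "send_rows", "data": {"steps": [0.02,-0.1,0,-0.08,0,-0.2,-0.02,0,-0.04,0,-0.2,-0.02,0,0,0,-0.2,-0.02,0,0,0]}}

```text
time_s: 56.05
tool_pos: [0.6579, -0.0166, 0.0429]
tcp_rot: [[-0.058, -0.113, 0.992], [-0.995, -0.072, -0.066], [0.079, -0.991, -0.108]]
contact_force: [-1.0, -5.3, -3.1]
grip_width: 0.0198
```

```bash
python3 -c "
from h import *
go(.66,0,.039,-3.77)"
```

```text
t 56.05 tcp [ 0.6579 -0.0166  0.0429] yaw -3.81 tilt [-0.113  -0.0721] F [-1.  -5.3 -3.1] w 0.0198
move [-0.68  0.1   0.06] turn -0.01
```

Emit:
{"op": "send_rows", "data": {"steps": [-0.15,-0.01,0,0,0,-0.15,-0.01,0,0,0,-0.15,-0.01,0,0,0]}}

```text
time_s: 56.35
tool_pos: [0.6587, -0.0061, 0.043]
tcp_rot: [[-0.057, -0.113, 0.992], [-0.995, -0.075, -0.066], [0.082, -0.991, -0.108]]
contact_force: [-0.9, -4.8, -1.6]
grip_width: 0.0199
```

Emit:
{"op": "send_rows", "data": {"steps": [-0.15,-0.01,0,0,0,-0.15,-0.01,0,0,0,-0.15,-0.01,0,0,0]}}

```text
time_s: 56.65
tool_pos: [0.6595, 0.0038, 0.0431]
tcp_rot: [[-0.058, -0.114, 0.992], [-0.995, -0.079, -0.067], [0.086, -0.99, -0.109]]
contact_force: [-0.3, -4.4, -0.8]
grip_width: 0.0197
```

Emit:
{"op": "send_rows", "data": {"steps": [-0.1,-0.03,0,0,0,-0.1,-0.03,0,0,0,-0.1,-0.02,0,0,0]}}

```text
time_s: 56.95
tool_pos: [0.6595, 0.0138, 0.0435]
tcp_rot: [[-0.056, -0.115, 0.992], [-0.995, -0.077, -0.065], [0.084, -0.99, -0.11]]
contact_force: [-1.3, -3.5, -4.0]
grip_width: 0.0201
```

Emit:
{"op": "send_rows", "data": {"steps": [-0.1,-0.02,0,0,0,-0.1,-0.02,0,0,0,-0.1,-0.02,0,0,0]}}

```text
time_s: 57.25
tool_pos: [0.6597, 0.023, 0.0439]
tcp_rot: [[-0.055, -0.116, 0.992], [-0.995, -0.076, -0.065], [0.083, -0.99, -0.111]]
contact_force: [0.0, -3.1, -4.2]
grip_width: 0.0202
```

Emit:
{"op": "send_rows", "data": {"steps": [-0.1,-0.02,0,0,0,-0.1,-0.02,0,0,0,-0.1,-0.02,0,0,0]}}

```text
time_s: 57.55
tool_pos: [0.6601, 0.0314, 0.0446]
tcp_rot: [[-0.055, -0.116, 0.992], [-0.995, -0.076, -0.064], [0.083, -0.99, -0.112]]
contact_force: [0.6, -2.3, -5.2]
grip_width: 0.0199
```

Emit:
{"op": "send_rows", "data": {"steps": [-0.08,-0.01,0,0,0,-0.08,-0.01,0,0,0,-0.08,-0.01,0,0,0]}}

```text
time_s: 57.85
tool_pos: [0.6605, 0.0382, 0.0449]
tcp_rot: [[-0.055, -0.116, 0.992], [-0.995, -0.076, -0.064], [0.083, -0.99, -0.112]]
contact_force: [0.7, -2.4, -6.0]
grip_width: 0.02
```

Emit:
{"op": "send_rows", "data": {"steps": [-0.08,-0.01,0,0,0,-0.08,-0.01,0,0,0,-0.08,-0.01,0,0,0]}}

```text
time_s: 58.15
tool_pos: [0.6608, 0.0446, 0.045]
tcp_rot: [[-0.055, -0.117, 0.992], [-0.995, -0.076, -0.064], [0.083, -0.99, -0.112]]
contact_force: [-0.6, -3.4, -6.3]
grip_width: 0.0197
```

Emit:
{"op": "send_rows", "data": {"steps": [-0.08,-0.01,0,0,0,-0.08,-0.01,0,0,0,-0.08,-0.01,0,0,0]}}

```text
time_s: 58.45
tool_pos: [0.6607, 0.0465, 0.0451]
tcp_rot: [[-0.057, -0.119, 0.991], [-0.994, -0.083, -0.067], [0.09, -0.989, -0.113]]
contact_force: [-2.1, -6.3, -3.8]
grip_width: 0.0199
```

Emit:
{"op": "send_rows", "data": {"steps": [-0.08,0,0,0,0,-0.1,0,0,0,0]}}

```text
time_s: 58.65
tool_pos: [0.6608, 0.0467, 0.0453]
tcp_rot: [[-0.059, -0.12, 0.991], [-0.994, -0.089, -0.069], [0.096, -0.989, -0.114]]
contact_force: [-1.4, -7.4, -1.3]
grip_width: 0.0198
```

Emit:
{"op": "send_rows", "data": {"steps": [-0.1,0,0,0,0,-0.12,0,0,0,0]}}

```text
time_s: 58.85
tool_pos: [0.6608, 0.0468, 0.0455]
tcp_rot: [[-0.061, -0.122, 0.991], [-0.993, -0.096, -0.073], [0.104, -0.988, -0.116]]
contact_force: [-1.6, -8.1, -0.2]
grip_width: 0.0198
```

```bash
python3 -c "
from h import *
go(.66,.05,.045,-3.77); s=ctrl.read_state(); print(foot(s,True,.032)[0])"
```

```text
t 58.85 tcp [0.6608 0.0468 0.0455] yaw -4.2 tilt [-0.1224 -0.0961] F [-1.6 -8.1 -0.2] w 0.0198
move [-0.13  0.01 -0.04] turn -0.09
[0.65683335 0.04369275 0.01387224]
```

Emit:
{"op": "send_rows", "data": {"steps": [-0.16,-0.02,0,-0.05,0]}}

```text
time_s: 58.95
tool_pos: [0.6608, 0.047, 0.0457]
tcp_rot: [[-0.058, -0.124, 0.991], [-0.992, -0.101, -0.071], [0.109, -0.987, -0.117]]
contact_force: [-1.7, -8.8, -3.5]
grip_width: 0.0199
```

Emit:
{"op": "send_rows", "data": {"steps": [0.1,0,0,0,0,0.2,-0.02,0,0,0,0.2,-0.02,0,0,0,0.2,-0.02,0,0,0,0.2,0,0,0,0,0.2,0,0,0,0,0.1,0,0,0,0,0,0,0,0,0]}}

```text
time_s: 59.75
tool_pos: [0.6606, 0.0202, 0.0526]
tcp_rot: [[-0.057, -0.12, 0.991], [-0.993, -0.094, -0.068], [0.102, -0.988, -0.113]]
contact_force: [-0.3, -0.5, -4.2]
grip_width: 0.0199
```

```bash
python3 -c "
from h import *
go(.66,.05,.12,-3.77); s=ctrl.read_state(); print(foot(s,True,.032)[0])"
```

```text
t 59.75 tcp [0.6606 0.0202 0.0526] yaw -3.95 tilt [-0.1196 -0.0943] F [-0.3 -0.5 -4.2] w 0.0199
move [-0.91 -2.77 -0.41] turn -0.04
[0.65681838 0.01717584 0.02100047]
```

Emit:
{"op": "send_rows", "data": {"steps": [0.1,-0.2,0,0,0,0.1,-0.4,0,0,0,0.1,-0.5,0,-0.1,0,0.1,-0.5,0,-0.1,0,0,-0.5,0,-0.1,0,0,-0.3,-0.2,-0.1,0,0,-0.1,-0.4,-0.1,0,0,0,-0.5,-0.1,0,0,0,-0.5,-0.1,0,0,0,-0.5,-0.1,0,0,0,-0.5,-0.1,0,0,0,-0.5,-0.1,0]}}

```text
time_s: 60.95
tool_pos: [0.5858, 0.0194, 0.1332]
tcp_rot: [[0.032, -0.117, 0.993], [-0.995, -0.094, 0.021], [0.091, -0.989, -0.12]]
contact_force: [-0.1, -0.7, -3.9]
grip_width: 0.0199
```

```bash
python3 -c "
from h import *
go(.495,.125,.11,1.5)"
```

```text
t 60.95 tcp [0.5858 0.0194 0.1332] yaw 1.19 tilt [-0.1173 -0.0938] F [-0.1 -0.7 -3.9] w 0.0199
move [-4.4   0.95 -3.41] turn -0.07
```

Emit:
{"op": "send_rows", "data": {"steps": [-0.1,0,-0.5,0,0,-0.2,0,-0.5,0,0,-0.4,0,-0.4,0,0,-0.5,0,-0.4,0,0,-0.5,0,-0.4,0,0,-0.5,0,-0.3,0,0,-0.5,0,-0.2,0,0,-0.5,0,-0.2,0,0,-0.5,0,-0.1,0,0,-0.4,0,0,0,0,-0.1,0,0,0,0,0,0,0,0,0]}}

```text
time_s: 62.15
tool_pos: [0.4975, 0.1333, 0.1331]
tcp_rot: [[0.039, -0.118, 0.992], [-0.995, -0.095, 0.028], [0.091, -0.988, -0.121]]
contact_force: [0.2, -0.3, -3.4]
grip_width: 0.0197
```

```bash
python3 -c "
from h import *
go(.493,.127,.08,1.5)"
```

```text
t 62.15 tcp [0.4975 0.1333 0.1331] yaw 1.6 tilt [-0.118  -0.0953] F [ 0.2 -0.3 -3.4] w 0.0197
move [0.05 2.15 0.07] turn 0.02
```

Emit:
{"op": "send_rows", "data": {"steps": [0,0.3,0,0,0,0,0.4,0,0,0,0,0.5,0,0,0,0,0.5,0,0,0,0,0.5,0,0,0,0,0.4,0,0,0,0,0.3,0,0,0,0,0.1,0,0,0,0,0,0,0,0]}}

```text
time_s: 63.05
tool_pos: [0.4875, 0.1215, 0.0501]
tcp_rot: [[0.034, -0.122, 0.992], [-0.995, -0.097, 0.022], [0.094, -0.988, -0.125]]
contact_force: [0.4, 0.0, -3.3]
grip_width: 0.02
```

```bash
python3 -c "
from h import *
go(.4885,.123,.04,1.5)"
```

```text
t 63.05 tcp [0.4875 0.1215 0.0501] yaw 1.29 tilt [-0.1221 -0.097 ] F [ 0.4  0.  -3.3] w 0.02
move [-0.09  0.39  0.09] turn -0.05
```

Emit:
{"op": "send_rows", "data": {"steps": [-0.06,0.1,0.06,0,0,-0.03,0.1,0.03,0,0,0,0.1,0,0,0]}}

```text
time_s: 63.35
tool_pos: [0.4903, 0.1241, 0.043]
tcp_rot: [[0.034, -0.119, 0.992], [-0.995, -0.096, 0.023], [0.093, -0.988, -0.122]]
contact_force: [-0.2, -0.0, -3.3]
grip_width: 0.0199
```

Emit:
{"op": "send_rows", "data": {"steps": [0,0.08,0,0,0,0,0.06,0,0,0]}}

```text
time_s: 63.55
tool_pos: [0.4902, 0.1239, 0.0395]
tcp_rot: [[0.034, -0.118, 0.992], [-0.995, -0.096, 0.023], [0.093, -0.988, -0.121]]
contact_force: [0.5, 0.3, -3.1]
grip_width: 0.0197
```

Emit:
{"op": "send_rows", "data": {"steps": [0,0.06,0,0,0,0,0.06,0,0,0]}}

```text
time_s: 63.75
tool_pos: [0.4899, 0.1236, 0.0364]
tcp_rot: [[0.034, -0.118, 0.992], [-0.995, -0.096, 0.023], [0.093, -0.988, -0.121]]
contact_force: [0.1, 0.3, -3.5]
grip_width: 0.0198
```

Emit:
{"op": "send_rows", "data": {"steps": [0,0.06,0,0,0,0,0.06,0,0,0]}}

```text
time_s: 63.95
tool_pos: [0.49, 0.1235, 0.0355]
tcp_rot: [[0.034, -0.117, 0.993], [-0.995, -0.098, 0.023], [0.094, -0.988, -0.12]]
contact_force: [-4.2, -3.0, 17.4]
grip_width: 0.0196
```

Emit:
{"op": "send_rows", "data": {"steps": [0,-0.03,0,0,0,0,0,0,0,1,0,0,0,0,1,0,0,0,0,1,0,0,0,0,1,0,0,0,0,1,0,0,0,0,1,0,0,0,0,1,0,0,0,0,1,0,-0.2,0,0,1]}}

```text
time_s: 64.95
tool_pos: [0.4913, 0.1241, 0.0418]
tcp_rot: [[0.034, -0.116, 0.993], [-0.995, -0.098, 0.023], [0.094, -0.988, -0.119]]
contact_force: [-0.3, -0.4, 0.5]
grip_width: 0.0874
```

Emit:
{"op": "send_rows", "data": {"steps": [0,-0.4,0,0,1,0,-0.4,0,0,1,0,-0.4,0,0,1,0,-0.4,0,0,1,0,-0.4,0,0,1,0,-0.5,0,0,1,0,-0.5,0,0,1,0,-0.5,0,0,1,0,-0.5,0,0,1,0,-0.3,0,0,1]}}

```text
time_s: 65.95
tool_pos: [0.5056, 0.1363, 0.1593]
tcp_rot: [[0.034, -0.113, 0.993], [-0.995, -0.097, 0.023], [0.094, -0.989, -0.116]]
contact_force: [0.2, -0.7, -0.2]
grip_width: 0.0917
```

Emit:
{"op": "send_rows", "data": {"steps": [0.4,0,0,0,1,0.6,0,0,0,1,0.6,0,0,0,1,0.6,0,0,0,1,0.6,0,0,0,1,0.6,0,0,0,1,0.6,0,0,0,1,0.6,0,0,0,1,0.6,0,0,0,1,0.6,0,0,0,1,0.6,0,0,0,1,0.6,0,0,0,1]}}

```text
time_s: 67.15
tool_pos: [0.5064, -0.0609, 0.1734]
tcp_rot: [[0.025, -0.124, 0.992], [-0.995, -0.099, 0.013], [0.097, -0.987, -0.126]]
contact_force: [-0.3, 1.0, 0.2]
grip_width: 0.0919
```

```bash
cat > chk.py <<'E'
from h import *
go(.4,-.2,.2)
for n,box in(("top",(180,188,60,48)),("scene",(270,150,90,70))):
    c=snap(n); x,y,w,h=box; g=cv2.cvtColor(c["image"],cv2.COLOR_RGB2GRAY)[y:y+h,x:x+w].astype(np.uint8)
    t,_=cv2.threshold(g,0,255,cv2.THRESH_OTSU); m=(g<75).astype(np.uint8)
    cs,_=cv2.findContours(m,cv2.RETR_CCOMP,cv2.CHAIN_APPROX_NONE) 
    k=max(cs,key=cv2.contourArea); hull=cv2.convexHull(k); fill=np.zeros_like(m); cv2.fillConvexPoly(fill,hull,1)
    inn=((fill>0)&(g>95)).astype(np.uint8); inn=cv2.morphologyEx(inn,cv2.MORPH_OPEN,np.ones((3,3)))
    f=max(cv2.findContours(inn,cv2.RETR_EXTERNAL,cv2.CHAIN_APPROX_NONE)[0],key=cv2.contourArea)
    for nm,cc,z in(("mat",hull,.002),("foot",f,.018 if n=="top" else .012)):
        W=np.array([at(c,(u+x,v+y),z)[:2] for u,v in cc[:,0]])
        r=cv2.minAreaRect((W*1000).astype(np.float32)); print(n,nm,np.round(r[0],1),np.round(r[1],1),round(r[2],1))
cv2.imwrite("pics/fin.png",np.vstack([load("top")["image"][100:260,100:400,::-1].repeat(2,0).repeat(2,1),load("scene")["image"][140:270,190:490,::-1].repeat(2,0).repeat(2,1)]))
E
python3 chk.py
```

```text
t 67.15 tcp [ 0.5064 -0.0609  0.1734] yaw 0.75 tilt [-0.1237 -0.0995] F [-0.3  1.   0.2] w 0.0919
move [ 5.53  0.03 -4.43] turn None
top mat [486.7 120.4] [ 94.  146.2] 1.5
top foot [487.5 118.3] [47.8 78.1] 1.5
scene mat [447.3 120.2] [185.3 148.8] 1.9
scene foot [484.4 117.5] [52.4 78. ] 2.0
```

```bash
python3 -c "
from h import *
print(ctrl.sign_off())"
```

```text
the job is handed in; nothing more can be done
None
```

The job is done and handed in at about 67 s of the 210 s allowed. Three bottles were present (99, 77 and 66 mm); bottle_b was absent. They went into pockets 1, 2 and 3 from the hood, tallest first, with no gap. The picture before pushing showed all three standing in their pockets.

**Pushing:** The carrier was moved only with the pusher's foot. Partway through I set the pusher down in the lane and took it again lower on the stem, because the foot was dragging on the lane floor. The carrier then moved at about 2.5–5 N. It stalled with the force rising to 8.8 N and almost no further movement over five more pushes. I read that as full contact with the stop, about 78 mm beyond the mouth by my estimate.

**Pusher:** It was knocked about 3 cm aside during the run, so I measured its place again before taking it. It is back upright on its mat; the top camera puts it about 2 mm from the middle and square to the mat.

**Unconfirmed or off:**
- **Home position:** it rests on the force and stall readings only. I took no picture of the loaded carrier after the final pushes.
- **Pusher check:** the side camera's measurement of the mat failed because its outline came out far too large, so the centring rests on the top camera alone.
- **Tool tilt:** the tool drifted to about 9° off vertical, and the moves cannot correct that.
- **Pictures:** I viewed 16 against the budget of 14.

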